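# Put away inspected grinder cups: passed ones mouth down, rejects mouth up

## Task

The grinder dosing cups on the bench have been inspected and tagged. Put every passed cup (one wide green band, green dot inside) mouth down in a nest of the plywood pass tray, so that no dust gets in, and every rejected cup (two narrow red bands, red cross inside) mouth up in a nest of the grey reject tray, so that its cross can be seen; one cup to a nest, each standing flat on the nest floor. Leave the caliper, the burr and the jar where they are.

Things in the scene. Friction and masses are not known exactly. Their poses are not given: they have to be found in the camera images.
- cup_p1: Loose eight-sided straight aluminium cup, 54 mm across flats, 50 high, wall 3.5, base 6, 0.13 kg; may be absent. Origin at mid height on its axis; z points out of the mouth (starts mouth up); x and y square to flats, a flat every 45 degrees. Lies still on a flat when on its side. Tagged PASSED: one wide green band round it, a green dot on the floor inside.
- cup_p2: Loose eight-sided straight aluminium cup, 54 mm across flats, 50 high, wall 3.5, base 6, 0.13 kg; may be absent. Origin at mid height on its axis; z points out of the mouth (starts mouth up); x and y square to flats, a flat every 45 degrees. Lies still on a flat when on its side. Tagged PASSED: one wide green band round it, a green dot on the floor inside.
- cup_p3: Loose eight-sided straight aluminium cup, 54 mm across flats, 50 high, wall 3.5, base 6, 0.13 kg; may be absent. Origin at mid height on its axis; z points out of the mouth (starts mouth up); x and y square to flats, a flat every 45 degrees. Lies still on a flat when on its side. Tagged PASSED: one wide green band round it, a green dot on the floor inside.
- cup_r1: Loose eight-sided straight aluminium cup, 54 mm across flats, 50 high, wall 3.5, base 6, 0.13 kg; may be absent. Origin at mid height on its axis; z points out of the mouth (starts mouth up); x and y square to flats, a flat every 45 degrees. Lies still on a flat when on its side. Tagged REJECTED: two narrow red bands round it, a red cross on its floor inside.
- cup_r2: Loose eight-sided straight aluminium cup, 54 mm across flats, 50 high, wall 3.5, base 6, 0.13 kg; may be absent. Origin at mid height on its axis; z points out of the mouth (starts mouth up); x and y square to flats, a flat every 45 degrees. Lies still on a flat when on its side. Tagged REJECTED: two narrow red bands round it, a red cross on its floor inside.
- cup_r3: Loose eight-sided straight aluminium cup, 54 mm across flats, 50 high, wall 3.5, base 6, 0.13 kg; may be absent. Origin at mid height on its axis; z points out of the mouth (starts mouth up); x and y square to flats, a flat every 45 degrees. Lies still on a flat when on its side. Tagged REJECTED: two narrow red bands round it, a red cross on its floor inside.
- pass_tray: Plywood tray for passed cups, a round cork pad in each nest. Fixed, 282 (x) by 98 mm (y); origin under its centre, on the bench. Three nests, 86 x 86 mm inside, centres at x = -92, 0, +92 mm, y = 0; floors 6 mm above the bench; walls and dividers 6 mm thick, tops 16 mm above the bench. One cup to a nest. The trays may change sides.
- reject_tray: Grey painted sheet-metal tray for rejected cups, a square black rubber pad in each nest. Fixed, 282 (x) by 98 mm (y); origin under its centre, on the bench. Three nests, 86 x 86 mm inside, centres at x = -92, 0, +92 mm, y = 0; floors 6 mm above the bench; walls and dividers 6 mm thick, tops 16 mm above the bench. One cup to a nest. The trays may change sides.
- caliper: Bystander: loose digital caliper lying flat, 150 mm long steel beam (along its x axis) with a black slider, 12 mm thick. Origin on its underside, at the slider.
- burr: Bystander: loose steel conical burr standing on its wide end, 48 mm across, 26 mm high. Origin at the centre of its underside.
- jar: Bystander: loose small jar with a black cap, 56 mm across, 75 mm high. Origin at the centre of its underside.

How it is judged (in metres and radians):
At the end, for the whole second after the job is handed in: Every passed cup present stands mouth down (within 8 degrees) flat on the floor of a nest of the pass tray, and every rejected cup present stands mouth up (within 8 degrees) flat on the floor of a nest of the reject tray, all released and at rest (x of cup_p1 in the frame of pass_tray between -0.125 and 0.125 m and y of cup_p1 in the frame of pass_tray between -0.03 and 0.03 m and z of cup_p1 in the frame of pass_tray between 0.026 and 0.036 m and angle between each of cup_p1, cup_p2, cup_p3's own z axis and vertical above 3 rad and linear speed of each of cup_p1, cup_p2, cup_p3, cup_r1, cup_r2, cup_r3 below 0.02 m/s and x of cup_p2 in the frame of pass_tray between -0.125 and 0.125 m and y of cup_p2 in the frame of pass_tray between -0.03 and 0.03 m and z of cup_p2 in the frame of pass_tray between 0.026 and 0.036 m and x of cup_p3 in the frame of pass_tray between -0.125 and 0.125 m and y of cup_p3 in the frame of pass_tray between -0.03 and 0.03 m and z of cup_p3 in the frame of pass_tray between 0.026 and 0.036 m and x of cup_r1 in the frame of reject_tray between -0.125 and 0.125 m and y of cup_r1 in the frame of reject_tray between -0.03 and 0.03 m and z of cup_r1 in the frame of reject_tray between 0.026 and 0.036 m and angle between each of cup_r1, cup_r2, cup_r3's own z axis and vertical below 0.14 rad and x of cup_r2 in the frame of reject_tray between -0.125 and 0.125 m and y of cup_r2 in the frame of reject_tray between -0.03 and 0.03 m and z of cup_r2 in the frame of reject_tray between 0.026 and 0.036 m and x of cup_r3 in the frame of reject_tray between -0.125 and 0.125 m and y of cup_r3 in the frame of reject_tray between -0.03 and 0.03 m and z of cup_r3 in the frame of reject_tray between 0.026 and 0.036 m); the robot touches nothing.
It fails at once if the caliper, the burr or the jar is moved more than 30 mm (distance of any of caliper, burr, jar from where it was at the start of the episode above 0.03 m).
It fails at once if the jar is knocked over (angle between jar's own z axis and vertical above 0.7 rad).
Of cup_p1, cup_p2, cup_p3 only 2 to 3 are there at a start; the rules pass over those that are not, and their reading is None.
Of cup_r1, cup_r2, cup_r3 only 2 to 3 are there at a start; the rules pass over those that are not, and their reading is None.
At some moment in a run one of cup_p1, cup_r1, cup_p2, cup_r2, cup_p3, cup_r3 may be knocked a few centimetres aside while the robot is not near it.
Once in a run the grip may slacken for a moment while it holds something.
It also fails if it takes over 210 s, if anything falls off the work surface, if the arm or the gripper's body presses on something with over 40 N, if the wrist force passes 120 N, or if a joint passes its speed limit or range.

## Robot

A 7-joint arm with a two-finger parallel gripper is mounted at the origin on the work surface. World frame = base frame: x ahead of the robot, y to its left, z up, the work surface at z = 0. Lengths are in mm, angles in degrees, forces in N, time in s.
With the tool pointing down it reaches from about 400 to 850 mm from the base axis. Payload 4.4 kg.
Tool frame: the origin (TCP) lies on the centre line of the jaws, within the pads' length; the fingertips stand 17 mm ahead of it and the grasp point (between the pads) lies 2 mm behind it; z points along the fingers, y is the line along which they close (so a half turn about z gives the same grasp; the last joint's range is limited). The gripper opens to 94 mm and grips with 3 to 60 N. Pads are 16 mm wide; open, the fingers measure 119 mm over their backs; the gripper's body (75 mm by 177 mm) begins 78 mm behind the grasp point.
Start: joints at [-68.113, 36.005, 2.206, 86.941, -1.547, 57.084, -1.146], TCP at [281.418, 585.937, 222.478] pointing down, gripper open.
Joint ranges: [-175.42, 175.42], [-21.48, 121.26], [-71.46, 75.88], [10.55, 141.38], [-63.04, 243.04], [13.31, 113.54], [-168.57, 168.57]. Speed limits (degrees/s): [147.25, 147.25, 180, 180, 180, 180, 180].

## Interface

Orientations are given as [roll, pitch, yaw] about the fixed x, y, z axes, in that order (R = Rz(yaw) Ry(pitch) Rx(roll)).
In Python, from cell import robot gives the robot as it stands.
- The arm moves only by the shell command python3 -m handwheel 'ROWS' [FORCE]. ROWS is JSON, a list that holds one entry, the list of rows, each a list of 7 numbers: the closure, from 0 (fully open) to 1 (shut), then the shift along the tool's x, y, z in m, then the turn, a rotation vector about the tool's x, y, z in degrees. In form: [[[fingers, dx, dy, dz, rx, ry, rz], ...]]. A call has 1 to 20 rows; each row is the pose to reach, as a shift and turn from the pose commanded when the call began, along the tool's axes at that moment; what a row does not reach only later rows make up. A row lasts 1/12 s, in which the tool goes at most 41.7 mm and 7.16 degrees, less where a joint would pass 70% of its speed; a pose out of reach is approached as far as the arm can. A call with a gripper value outside its range is refused whole. The fingers move at their own pace and stop on an object; FORCE is the grip in N (left out, the last holds). Time passes only in rows, so rows that repeat a pose let the fingers close. It gives the time, the measured TCP pose, the force, the opening and the grip force at its end, in the units of the state.
- robot.get_obs(): the state, without advancing time (a new reading comes with each control period).
- robot.read_camera(name): name is "side" or "top" or "wrist"; returns (picture, depth): 384x512x3 uint8, red, green, blue; 384x512 float32, mm along the optical axis (not along the pixel's ray), 0 where there is no reading.
- robot.get_calibration(name): a dict with "vertical_fov" (degrees; the focal length in pixels is half the picture's height over the tangent of half this angle, whatever the lens; pixels are square), "cx", "cy" (the principal point, pixels), "pose" (4x4, takes a point from camera to world coordinates). Camera axes: x right, y down, z forward; pixel columns grow to the right and rows downward; lengths in mm; the calibration is good to about 2 mm. The wrist camera is an equidistant fisheye: a pixel r from the principal point sees the ray r / f radians off the axis. A picture is of the moment at which its call begins: read the wrist's pose just before it. get_calibration takes no time and is no camera call; for the wrist camera it gives the pose at the moment of the call.
- robot.job_done(): hands the job in; it is judged then, once.
The state is a dict: "t": time; "joints": joint angles; "qvel": joint speeds; "joint_efforts": joint torques, N m; "eef_pos": TCP position; "ee_rot": TCP orientation; "contact_force": force on the tool from outside, world axes, zero at the start; "torque": the same for the moment, N m; "finger_gap": finger opening in mm; "finger_force": force on a finger pad.
Only numpy, scipy, OpenCV 4.12 (cv2) and the standard library are available. Lean on these libraries where they do the work, as an engineer would, in place of code of your own. Each camera call takes 0.05 s, during which the arm holds its last target. There are 200 camera calls.

## Working session

There is one attempt and no reset: what is moved stays moved. The work goes in short steps, Python scripts to look and compute and a shell command to move; the robot and the scene stay as the last step left them, time stands still between calls to the robot, and variables do not carry over. Pictures are saved under pics/ and viewed, at most 14 in all, crops included, and the job is handed in when it is done.

```bash
ls; mkdir -p pics; python3 - <<'E'
from cell import robot
import cv2,numpy as np
for n in("top","side"):
    p,d=robot.read_camera(n); np.savez(f"pics/{n}0.npz",p=p,d=d)
    cv2.imwrite(f"pics/{n}0.png",cv2.resize(p[:,:,::-1],(800,600)))
    c=robot.get_calibration(n);print(n,c["vertical_fov"],c["cx"],c["cy"],np.round(c["pose"],3).tolist())
print(robot.get_obs())
E
```

```text
pics
top 57.82367294256365 259.1877628448886 193.86226124469005 [[0.011, -0.989, 0.144, 511.257], [-0.999, -0.017, -0.043, 14.655], [0.045, -0.144, -0.989, 730.009], [0.0, 0.0, 0.0, 1.0]]
side 56.79856978066731 254.1798871498785 189.22670211954838 [[0.999, -0.026, 0.024, 607.45], [-0.034, -0.555, 0.831, -620.552], [-0.009, -0.832, -0.555, 454.565], [0.0, 0.0, 0.0, 1.0]]
{'t': 0.1, 'joints': array([-68.11139485,  36.05241782,   2.20338666,  86.98910368,
        -1.54767182,  57.08193243,  -1.14760823]), 'qvel': array([ 0.00404391, -0.14661241,  0.00982528, -0.09888022, -0.06208642,
        0.16382761,  0.08213269]), 'joint_efforts': array([ 3.25953595e-03, -5.50793338e+01,  1.14781916e+00, -1.87117857e+01,
       -5.20508538e-02,  1.92028179e-02,  4.88745104e-05]), 'eef_pos': array([281.19264533, 585.42036397, 221.66631173]), 'ee_rot': array([-1.79906235e+02,  6.51511292e-04,  1.54338758e+02]), 'contact_force': array([-0.3539683 ,  0.50698729, -0.52294067]), 'torque': array([ 0.01740149, -0.00217255,  0.06890751]), 'finger_force': 0.0, 'finger_gap': 93.95487878460006}
```

View pics/top0.png

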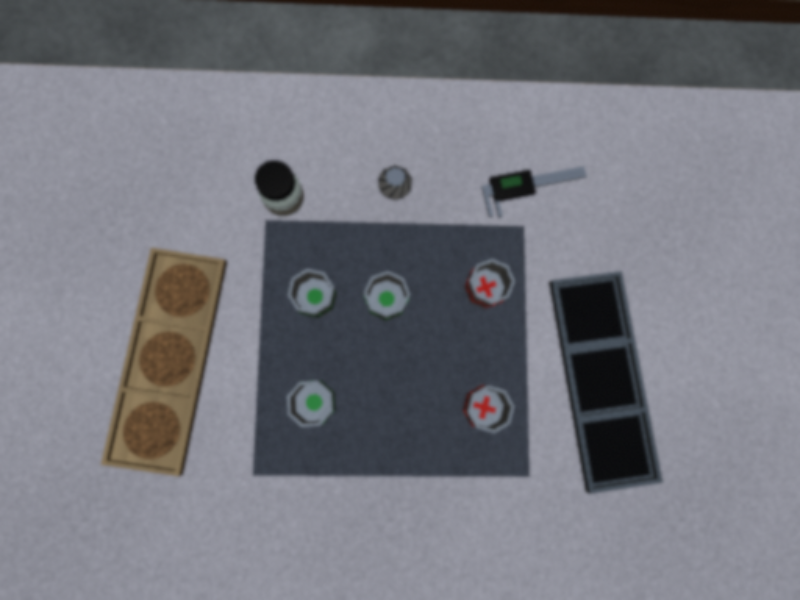

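View pics/side0.png

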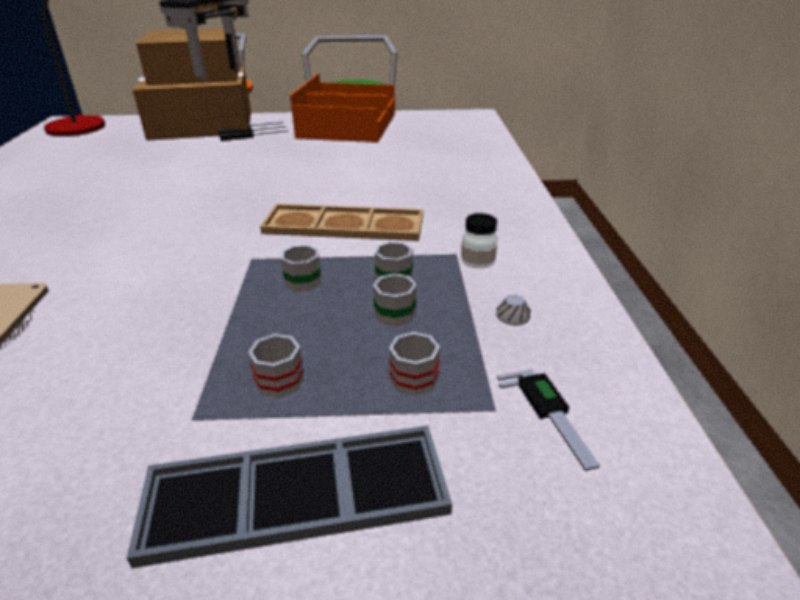

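```bash
cat > h.py <<'E'
from cell import robot
import cv2,numpy as np
from scipy.spatial.transform import Rotation as R
def look(n,save=None):
    c=robot.get_calibration(n); p,d=robot.read_camera(n)
    if save: cv2.imwrite(f"pics/{save}.png",cv2.resize(p[:,:,::-1],(800,600)))
    f=192/np.tan(np.radians(c["vertical_fov"]/2)); v,u=np.mgrid[:384,:512]
    x=(u-c["cx"])/f; y=(v-c["cy"])/f
    if n=="wrist":
        r=np.hypot(x,y)+1e-9; k=np.tan(np.minimum(r,1.4))/r; x=x*k;y=y*k
    ray=np.stack([x,y,np.ones_like(x)],-1)@c["pose"][:3,:3].T; o=c["pose"][:3,3]
    X=o+ray*d[...,None]; X[d<=0]=np.nan
    return p,X,ray,o
def onz(ray,o,z): return o+ray*((z-o[2])/ray[...,2])[...,None]
def blobs(m,a=20):
    n,l,s,c=cv2.connectedComponentsWithStats(m.astype(np.uint8))
    return [l==i for i in range(1,n) if s[i,4]>=a]
def colour(p):
    r,g,b=[p[...,i].astype(int) for i in range(3)]
    return (g>r+35)&(g>b+15),(r>g+60)&(r>b+60)   # green, red
def cups(lo=38,hi=62,box=(300,850,-420,420)):
    p,X,ray,o=look("top"); z=X[...,2]
    m=(z>lo)&(z<hi)&(X[...,0]>box[0])&(X[...,0]<box[1])&(X[...,1]>box[2])&(X[...,1]<box[3])
    G,Rd=colour(p); out=[]
    m=cv2.morphologyEx(m.astype(np.uint8),cv2.MORPH_CLOSE,np.ones((3,3)))
    for b in blobs(m,25):
        P=onz(ray,o,50)[b][:,:2].astype(np.float32)
        h=cv2.convexHull(P); (cx,cy),rad=cv2.minEnclosingCircle(h)
        hf=cv2.convexHull(np.argwhere(b)[:,::-1].astype(np.int32)); mm=np.zeros(z.shape,np.uint8); cv2.fillConvexPoly(mm,hf,1)
        A=h[:,0]; best=min(range(45),key=lambda t:np.ptp(A@[np.cos(np.radians(t)),np.sin(np.radians(t))])+np.ptp(A@[-np.sin(np.radians(t)),np.cos(np.radians(t))]))
        M=cv2.moments(h)
        out.append(dict(c=np.round([M["m10"]/M["m00"],M["m01"]/M["m00"]],1).tolist(),rad=round(rad,1),flat=best,g=int((G&(mm>0)).sum()),r=int((Rd&(mm>0)).sum()),z=round(float(np.nanmedian(z[b])),1)))
    return out,p,X,ray,o
E
python3 - <<'E'
from h import *
out,p,X,ray,o=cups()
for c in out: print(c)
W=onz(ray,o,16)
hsv=cv2.cvtColor(p,cv2.COLOR_RGB2HSV)
m1=(hsv[...,1]>70)&(hsv[...,0]<25)&(W[...,0]<900)&(hsv[...,2]>60)
m2=(hsv[...,2]<115)&(W[...,1]<-190)&(W[...,0]<620)
for m in(m1,m2):
    b=max(blobs(m,200),key=lambda b:b.sum())
    (c,s,a)=cv2.minAreaRect(W[b][:,:2].astype(np.float32)); print(c,s,a,np.round(cv2.boxPoints((c,s,a))).tolist())
z=X[...,2]; print(np.nanmedian(z[200:300,200:300]))
m=(z>8)&(z<100)&(X[...,0]>560)&(X[...,0]<850)&(abs(X[...,1])<300)
for b in blobs(m,40): print(np.round(np.nanmedian(X[b],0)),np.nanmax(z[b]))
E
```

```text
{'c': [752.5, 146.4], 'rad': 27.3, 'flat': 29, 'g': 0, 'r': 0, 'z': 47.1}
{'c': [641.7, -125.4], 'rad': 29.7, 'flat': 23, 'g': 0, 'r': 68, 'z': 48.8}
{'c': [624.4, 104.3], 'rad': 29.2, 'flat': 33, 'g': 86, 'r': 0, 'z': 49.1}
{'c': [623.1, 8.6], 'rad': 29.2, 'flat': 20, 'g': 84, 'r': 0, 'z': 49.1}
{'c': [485.5, 100.7], 'rad': 28.7, 'flat': 2, 'g': 94, 'r': 0, 'z': 49.2}
{'c': [481.1, -122.0], 'rad': 29.1, 'flat': 31, 'g': 0, 'r': 83, 'z': 49.4}
(538.3819580078125, 291.2253112792969) (97.65473175048828, 276.7737121582031) 81.86353302001953 [[394.0, 262.0], [668.0, 223.0], [682.0, 320.0], [408.0, 359.0]]
(502.9830017089844, -282.54541015625) (248.45558166503906, 102.8121337890625) 8.390807151794434 [[373.0, -250.0], [388.0, -352.0], [633.0, -315.0], [618.0, -214.0]]
0.04692607684154382
[753. 148.  73.] 77.51302301759597
[783.  -1.  20.] 28.63350999517104
[ 789. -169.   11.] 16.04341493546474
[622. 241.  15.] 18.574235749145714
[ 643. -127.   41.] 52.775409709269866
[626. 107.  44.] 52.49464167073336
[629.   9.  47.] 52.62568704877424
[ 615. -232.   15.] 19.43047719470769
```

```bash
cat >> h.py <<'E'
def octa(A):
    w=lambda t:sum(np.ptp(A@[np.cos(np.radians(t+k)),np.sin(np.radians(t+k))]) for k in(0,45,90,135))
    return min(range(45),key=w)
def plan(pos,rpy):
    s=robot.get_obs(); R0=R.from_euler("xyz",s["ee_rot"],degrees=True); R1=R.from_euler("xyz",rpy,degrees=True)
    d=R0.inv().apply(np.array(pos,float)-s["eef_pos"]); q=(R0.inv()*R1).as_rotvec(degrees=True)
    print("plan",np.round(d/1000,4).tolist(),np.round(q,1).tolist(),"dist",round(float(np.linalg.norm(d))),"j",np.round(s["joints"]).tolist())
E
sed -i 's/A=h\[:,0\]; best=.*/A=h[:,0]; best=octa(A)/' h.py
python3 - <<'E'
from h import *
out,p,X,ray,o=cups()
for c in out: print(c)
W=onz(ray,o,16); hsv=cv2.cvtColor(p,cv2.COLOR_RGB2HSV)
m2=(hsv[...,2]<115)&(W[...,1]<-200+(W[...,0]-500)*.15)&(W[...,0]<700)&(W[...,1]>-400)
b=max(blobs(m2,200),key=lambda b:b.sum());c,s,a=cv2.minAreaRect(W[b][:,:2].astype(np.float32)); print(c,s,a,np.round(cv2.boxPoints((c,s,a))).tolist())
plan([481,-122,230],[180,0,76])
E
```

```text
{'c': [752.7, 146.5], 'rad': 27.3, 'flat': 28, 'g': 0, 'r': 0, 'z': 47.9}
{'c': [641.6, -125.4], 'rad': 30.0, 'flat': 22, 'g': 0, 'r': 69, 'z': 48.7}
{'c': [624.4, 104.3], 'rad': 29.2, 'flat': 34, 'g': 86, 'r': 0, 'z': 48.9}
{'c': [623.1, 8.6], 'rad': 29.2, 'flat': 20, 'g': 85, 'r': 0, 'z': 49.3}
{'c': [485.5, 100.5], 'rad': 29.0, 'flat': 5, 'g': 95, 'r': 0, 'z': 49.1}
{'c': [481.0, -122.0], 'rad': 29.1, 'flat': 30, 'g': 0, 'r': 82, 'z': 49.2}
(518.6873779296875, -280.234375) (280.0855407714844, 103.05196380615234) 8.471418380737305 [[373.0, -250.0], [388.0, -352.0], [665.0, -311.0], [650.0, -209.0]]
plan [-0.4864, -0.5514, -0.0074] [-0.1, 0.0, 78.3] dist 735 j [-68.0, 36.0, 2.0, 87.0, -2.0, 57.0, -1.0]
```

```bash
python3 -m handwheel '[[[0,-0.486,-0.551,-0.007,0,0,79],[0,-0.486,-0.551,-0.007,0,0,79],[0,-0.486,-0.551,-0.007,0,0,79],[0,-0.486,-0.551,-0.007,0,0,79],[0,-0.486,-0.551,-0.007,0,0,79],[0,-0.486,-0.551,-0.007,0,0,79],[0,-0.486,-0.551,-0.007,0,0,79],[0,-0.486,-0.551,-0.007,0,0,79],[0,-0.486,-0.551,-0.007,0,0,79],[0,-0.486,-0.551,-0.007,0,0,79],[0,-0.486,-0.551,-0.007,0,0,79],[0,-0.486,-0.551,-0.007,0,0,79],[0,-0.486,-0.551,-0.007,0,0,79],[0,-0.486,-0.551,-0.007,0,0,79],[0,-0.486,-0.551,-0.007,0,0,79],[0,-0.486,-0.551,-0.007,0,0,79],[0,-0.486,-0.551,-0.007,0,0,79],[0,-0.486,-0.551,-0.007,0,0,79],[0,-0.486,-0.551,-0.007,0,0,79],[0,-0.486,-0.551,-0.007,0,0,79]]]' 30
cat >> h.py <<'E'
def wcups(save=None,lo=42,hi=58):
    p,X,ray,o=look("wrist",save); z=X[...,2]; G,Rd=colour(p)
    for b in blobs((z>lo)&(z<hi)&(np.hypot(X[...,0],X[...,1])>300),150):
        h=cv2.convexHull(onz(ray,o,50)[b][:,:2].astype(np.float32)); M=cv2.moments(h)
        if M["m00"]<1500: continue
        print("wrist cup",round(M["m10"]/M["m00"],1),round(M["m01"]/M["m00"],1),"area",M["m00"],"flat",octa(h[:,0]))
    return p,X,ray,o
E
python3 - <<'E'
from h import *
wcups("w1"); plan([481,-122,37],[180,0,75])
E
```

```text
t: 1.87
eef_pos: [480.7, -122.7, 229.3]
ee_rot: [-180.0, 0.0, 75.1]
contact_force: [-0.0, 0.8, -0.3]
finger_gap: 94.5
finger_force: 0.0
wrist cup 480.2 93.5 area 1509.3262846993748 flat 4
wrist cup 620.0 11.5 area 2506.529508861953 flat 22
wrist cup 638.5 -122.0 area 2528.493146118708 flat 22
wrist cup 478.6 -118.9 area 2393.6765382863814 flat 30
plan [-0.0011, 0.001, 0.1922] [-0.1, -0.0, 0.3] dist 192 j [-8.0, 25.0, 27.0, 111.0, -15.0, 48.0, 13.0]
```

View pics/w1.png

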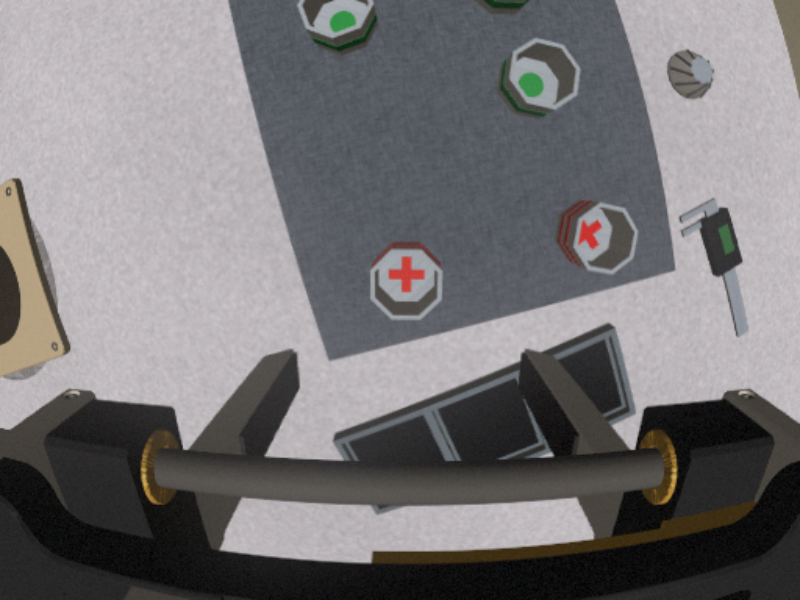

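```bash
python3 -m handwheel '[[[0,0.002,0,0.1,0,0,0],[0,0.002,0,0.192,0,0,0],[0,0.002,0,0.192,0,0,0],[0,0.002,0,0.192,0,0,0],[0,0.002,0,0.192,0,0,0],[0,0.002,0,0.192,0,0,0],[0,0.002,0,0.192,0,0,0],[1,0.002,0,0.192,0,0,0],[1,0.002,0,0.192,0,0,0],[1,0.002,0,0.192,0,0,0],[1,0.002,0,0.192,0,0,0],[1,0.002,0,0.192,0,0,0],[1,0.002,0,0.192,0,0,0],[1,0.002,0,0.192,0,0,0]]]' 40
python3 -m handwheel '[[[1,0,0,-0.05,0,0,0],[1,0,0,-0.09,0,0,0],[1,0,0,-0.09,0,0,0],[1,0,0,-0.09,0,0,0],[1,0,0,-0.09,0,0,0]]]'
python3 - <<'E'
from h import *
a=np.radians(8.5);u=np.array([np.cos(a),np.sin(a)]);t=np.array([518.7,-280.2])
for k in(-92,0,92): print(k,np.round(t+k*u))
plan([*(t-92*u),125],[180,0,98.5]);plan([*(t-92*u),125],[180,0,8.5])
a=np.radians(-8.1);u=np.array([np.cos(a),np.sin(a)])
for k in(-92,0,92): print(k,np.round(np.array([538,291])+k*u))
E
```

```text
t: 3.08
eef_pos: [481.3, -119.1, 37.9]
ee_rot: [-180.0, -0.0, 75.3]
contact_force: [-1.9, 0.9, 6.6]
finger_gap: 53.9
finger_force: 40.0
t: 3.5
eef_pos: [481.3, -118.8, 127.3]
ee_rot: [180.0, -0.0, 75.4]
contact_force: [-0.8, 0.7, -2.2]
finger_gap: 53.7
finger_force: 40.0
-92 [ 428. -294.]
0 [ 519. -280.]
92 [ 610. -267.]
plan [-0.1829, -0.0076, 0.0022] [0.0, -0.0, -23.1] dist 183 j [-4.0, 34.0, 22.0, 117.0, -23.0, 33.0, 19.0]
plan [-0.1829, -0.0076, 0.0022] [-0.0, -0.0, 66.9] dist 183 j [-4.0, 34.0, 22.0, 117.0, -23.0, 33.0, 19.0]
-92 [447. 304.]
0 [538. 291.]
92 [629. 278.]
```

```bash
python3 -m handwheel '[[[1,-0.183,-0.008,0,0,0,-23],[1,-0.183,-0.008,0,0,0,-23],[1,-0.183,-0.008,0,0,0,-23],[1,-0.183,-0.008,0,0,0,-23],[1,-0.183,-0.008,0,0,0,-23],[1,-0.183,-0.008,0,0,0,-23],[1,-0.183,-0.008,0.04,0,0,-23],[1,-0.183,-0.008,0.07,0,0,-23],[1,-0.183,-0.008,0.082,0,0,-23],[1,-0.183,-0.008,0.082,0,0,-23],[1,-0.183,-0.008,0.082,0,0,-23]]]'
python3 - <<'E'
from h import *
p,X,ray,o=look("side","s1")
E
```

```text
t: 4.42
eef_pos: [426.3, -292.0, 43.3]
ee_rot: [-179.8, -0.2, 98.4]
contact_force: [0.4, 0.5, -0.8]
finger_gap: 53.9
finger_force: 40.0
```

View pics/s1.png

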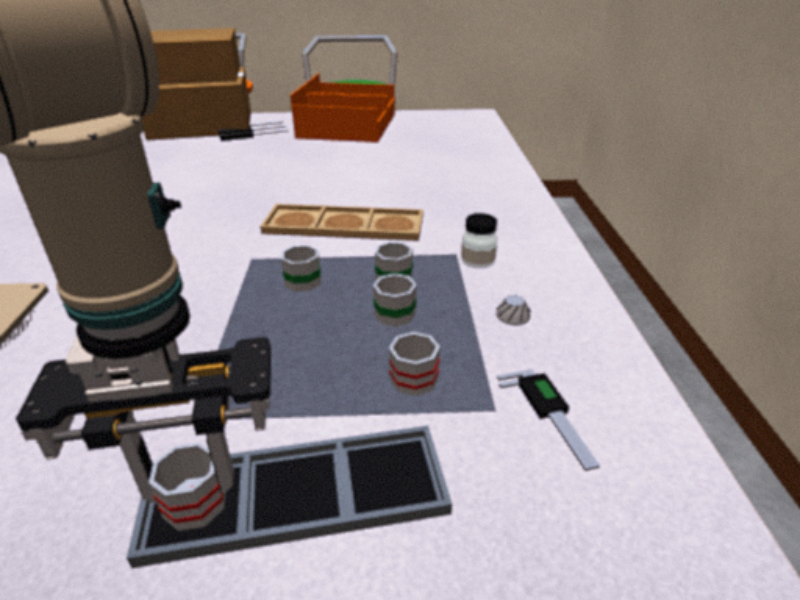

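```bash
python3 -m handwheel '[[[1,0,0,0.001,0,0,0],[0.1,0,0,0.001,0,0,0],[0.1,0,0,0.001,0,0,0],[0.1,0,0,0.001,0,0,0],[0,0,0,-0.03,0,0,0],[0,0,0,-0.07,0,0,0],[0,0,0,-0.11,0,0,0],[0,0,0,-0.13,0,0,0],[0,0,0,-0.13,0,0,0],[0,0,0,-0.13,0,0,0]]]'
python3 - <<'E'
from h import *
wcups(); plan([641,-124,150],[180,0,112])
E
```

```text
t: 5.3
eef_pos: [428.2, -294.5, 176.7]
ee_rot: [179.8, 0.1, 98.4]
contact_force: [-0.6, 0.5, -0.4]
finger_gap: 94.1
finger_force: 0.0
wrist cup 636.9 -124.3 area 2660.0559747025836 flat 23
wrist cup 426.6 -294.1 area 2556.810784138739 flat 8
plan [0.137, 0.2361, 0.0255] [0.0, -0.0, -13.6] dist 274 j [20.0, 30.0, 16.0, 111.0, -12.0, 41.0, 52.0]
```

```bash
python3 -m handwheel '[[[0,0.136,0.235,0,0,0,-14],[0,0.136,0.235,0,0,0,-14],[0,0.136,0.235,0,0,0,-14],[0,0.136,0.235,0,0,0,-14],[0,0.136,0.235,0,0,0,-14],[0,0.136,0.235,0,0,0,-14],[0,0.136,0.235,0,0,0,-14],[0,0.136,0.235,0,0,0,-14],[0,0.136,0.235,0,0,0,-14],[0,0.136,0.235,0,0,0,-14],[0,0.136,0.235,0,0,0,-14]]]'
python3 - <<'E'
from h import *
wcups(); plan([640,-125,37],[180,0,112])
E
```

```text
t: 6.27
eef_pos: [638.3, -127.6, 174.6]
ee_rot: [-179.8, -0.0, 112.2]
contact_force: [0.5, -0.5, 1.5]
finger_gap: 93.9
finger_force: 0.0
wrist cup 621.0 11.2 area 2406.5637661864494 flat 22
wrist cup 639.6 -122.2 area 2392.810687665129 flat 22
wrist cup 425.8 -279.6 area 1569.2773800608702 flat 9
plan [0.0018, 0.0025, 0.138] [-0.1, -0.0, 0.2] dist 138 j [1.0, 40.0, 13.0, 90.0, -10.0, 52.0, 40.0]
```

```bash
python3 -m handwheel '[[[0,0.003,0.003,0.04,0,0,0],[0,0.003,0.003,0.08,0,0,0],[0,0.003,0.003,0.12,0,0,0],[0,0.003,0.003,0.137,0,0,0],[0,0.003,0.003,0.137,0,0,0],[1,0.003,0.003,0.137,0,0,0],[1,0.003,0.003,0.137,0,0,0],[1,0.003,0.003,0.137,0,0,0],[1,0.003,0.003,0.137,0,0,0],[1,0.003,0.003,0.137,0,0,0],[1,0.003,0.003,0.137,0,0,0],[1,0.003,0.003,0.137,0,0,0],[1,0.003,0.003,0.1,0,0,0],[1,0.003,0.003,0.06,0,0,0],[1,0.003,0.003,0.047,0,0,0],[1,0.003,0.003,0.047,0,0,0],[1,0.003,0.003,0.047,0,0,0]]]'
python3 - <<'E'
from h import *
plan([519,-280,44],[180,0,98.5])
E
```

```text
t: 7.73
eef_pos: [641.7, -121.4, 128.5]
ee_rot: [180.0, -0.0, 112.4]
contact_force: [-1.1, 0.5, -0.7]
finger_gap: 53.7
finger_force: 40.0
plan [-0.1, -0.1739, 0.0844] [0.0, -0.0, 13.9] dist 218 j [1.0, 43.0, 12.0, 92.0, -11.0, 47.0, 40.0]
```

```bash
python3 -m handwheel '[[[1,-0.1,-0.174,0,0,0,14],[1,-0.1,-0.174,0,0,0,14],[1,-0.1,-0.174,0,0,0,14],[1,-0.1,-0.174,0,0,0,14],[1,-0.1,-0.174,0,0,0,14],[1,-0.1,-0.174,0,0,0,14],[1,-0.1,-0.174,0,0,0,14],[1,-0.1,-0.174,0.04,0,0,14],[1,-0.1,-0.174,0.07,0,0,14],[1,-0.1,-0.174,0.083,0,0,14],[1,-0.1,-0.174,0.083,0,0,14],[1,-0.1,-0.174,0.083,0,0,14]]]'
python3 - <<'E'
from h import *
p,X,ray,o=look("side"); cv2.imwrite("pics/s2.png",cv2.resize(p[200:384,60:320,::-1],(780,552)))
E
```

```text
t: 8.73
eef_pos: [518.7, -277.8, 43.3]
ee_rot: [-179.9, -0.2, 98.5]
contact_force: [-0.3, -0.3, -1.6]
finger_gap: 53.6
finger_force: 40.0
```

View pics/s2.png

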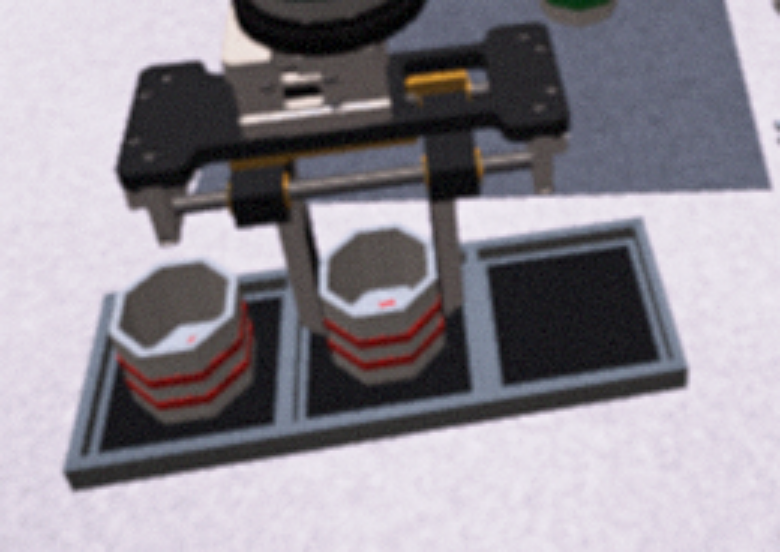

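```bash
python3 -m handwheel '[[[1,0,0,0.001,0,0,0],[0.15,0,0,0.001,0,0,0],[0.15,0,0,0.001,0,0,0],[0.15,0,0,0.001,0,0,0],[0,0,0,-0.04,0,0,0],[0,0,0,-0.08,0,0,0],[0,0,0,-0.12,0,0,0],[0,0,0,-0.16,0,0,0],[0,0,0,-0.18,0,0,0],[0,0,0,-0.18,0,0,0]]]'
python3 - <<'E'
from h import *
out=cups()[0]
for c in out: print(c)
plan([485,100,220],[180,0,5])
E
```

```text
t: 9.62
eef_pos: [521.7, -282.2, 231.2]
ee_rot: [179.5, 0.3, 98.3]
contact_force: [0.5, -0.2, -0.4]
finger_gap: 93.8
finger_force: 0.0
{'c': [752.0, 146.5], 'rad': 27.3, 'flat': 25, 'g': 0, 'r': 0, 'z': 47.4}
{'c': [624.3, 104.2], 'rad': 29.2, 'flat': 33, 'g': 86, 'r': 0, 'z': 49.1}
{'c': [623.2, 8.6], 'rad': 29.1, 'flat': 20, 'g': 84, 'r': 0, 'z': 49.4}
{'c': [520.7, -281.3], 'rad': 31.9, 'flat': 7, 'g': 0, 'r': 63, 'z': 53.3}
{'c': [485.5, 100.4], 'rad': 29.0, 'flat': 5, 'g': 94, 'r': 0, 'z': 49.1}
{'c': [429.3, -295.8], 'rad': 32.5, 'flat': 9, 'g': 0, 'r': 57, 'z': 52.9}
plan [0.3822, 0.0203, 0.0072] [0.4, -0.1, 93.3] dist 383 j [15.0, 31.0, 17.0, 97.0, -11.0, 53.0, 45.0]
```

```bash
python3 -m handwheel '[[[0,0.382,0.02,0.007,0,0,93],[0,0.382,0.02,0.007,0,0,93],[0,0.382,0.02,0.007,0,0,93],[0,0.382,0.02,0.007,0,0,93],[0,0.382,0.02,0.007,0,0,93],[0,0.382,0.02,0.007,0,0,93],[0,0.382,0.02,0.007,0,0,93],[0,0.382,0.02,0.007,0,0,93],[0,0.382,0.02,0.007,0,0,93],[0,0.382,0.02,0.007,0,0,93],[0,0.382,0.02,0.007,0,0,93],[0,0.382,0.02,0.007,0,0,93],[0,0.382,0.02,0.007,0,0,93],[0,0.382,0.02,0.007,0,0,93],[0,0.382,0.02,0.007,0,0,93],[0,0.382,0.02,0.007,0,0,93]]]'
python3 -m handwheel '[[[0,0,0,0,0,60,0],[0,0,0,0,0,60,0],[0,0,0,0,0,60,0],[0,0,0,0,0,60,0],[0,0,0,0,0,60,0],[0,0,0,0,0,60,0],[0,0,0,0,0,60,0],[0,0,0,0,0,60,0],[0,0,0,0,0,60,0],[0,0,0,0,0,60,0],[0,0,0,0,0,60,0],[0,0,0,0,0,60,0]]]'
python3 -c "
from h import *
plan([485,100,220],[180,0,5])"
```

```text
t: 11.0
eef_pos: [482.7, 100.4, 217.7]
ee_rot: [180.0, 0.1, 5.5]
contact_force: [0.3, 0.8, 0.5]
finger_gap: 94.2
finger_force: 0.0
t: 12.0
eef_pos: [438.1, 49.7, 291.8]
ee_rot: [-174.4, -32.2, 6.5]
contact_force: [-0.5, -0.2, -0.2]
finger_gap: 93.5
finger_force: 0.0
plan [0.006, -0.0358, 0.0925] [-5.9, -32.1, 3.1] dist 99 j [-75.0, 3.0, 76.0, 141.0, -63.0, 13.0, -23.0]
```

```bash
python3 -m handwheel '[[[0,0.006,-0.036,0.092,-6,-32,3],[0,0.006,-0.036,0.092,-6,-32,3],[0,0.006,-0.036,0.092,-6,-32,3],[0,0.006,-0.036,0.092,-6,-32,3],[0,0.006,-0.036,0.092,-6,-32,3],[0,0.006,-0.036,0.092,-6,-32,3],[0,0.006,-0.036,0.092,-6,-32,3],[0,0.006,-0.036,0.092,-6,-32,3],[0,0.006,-0.036,0.092,-6,-32,3],[0,0.006,-0.036,0.092,-6,-32,3],[0,0.006,-0.036,0.092,-6,-32,3],[0,0.006,-0.036,0.092,-6,-32,3]]]'
python3 -c "
from h import *
plan([485,100,220],[180,0,5])"
```

```text
t: 13.0
eef_pos: [484.0, 100.2, 220.5]
ee_rot: [180.0, -0.1, 4.8]
contact_force: [-0.7, -0.2, -0.4]
finger_gap: 94.0
finger_force: 0.0
plan [0.001, 0.0003, 0.0005] [0.0, -0.1, -0.2] dist 1 j [-55.0, 38.0, 66.0, 112.0, -42.0, 58.0, -54.0]
```

```bash
python3 -m handwheel '[[[0,0,0,0,0,-45,0],[0,0,0,0,0,-45,0],[0,0,0,0,0,-45,0],[0,0,0,0,0,-45,0],[0,0,0,0,0,-45,0],[0,0,0,0,0,-45,0],[0,0,0,0,0,-45,0],[0,0,0,0,0,-45,0],[0,0,0,0,0,-45,0],[0,0,0,0,0,-45,0],[0,0,0,0,0,-45,0]]]'
python3 -c "
from h import *
plan([485,100,27],[180,45,5])"
```

```text
t: 13.92
eef_pos: [484.6, 100.3, 221.4]
ee_rot: [179.8, 44.8, 4.7]
contact_force: [-0.3, -0.3, 0.6]
finger_gap: 93.7
finger_force: 0.0
plan [0.1373, -0.0, 0.1376] [-0.0, -0.2, -0.2] dist 194 j [-35.0, 61.0, 53.0, 75.0, -29.0, 108.0, -64.0]
```

```bash
python3 -m handwheel '[[[0,0.02,0,0.02,0,0,0],[0,0.04,0,0.04,0,0,0],[0,0.06,0,0.06,0,0,0],[0,0.08,0,0.08,0,0,0],[0,0.1,0,0.1,0,0,0],[0,0.12,0,0.12,0,0,0],[0,0.137,0,0.137,0,0,0],[0,0.137,0,0.137,0,0,0],[0,0.137,0,0.137,0,0,0]]]'
python3 -c "
from h import *
plan([485,100,27],[180,45,5]);look('side','s3')"
```

```text
t: 14.67
eef_pos: [484.4, 99.8, 27.0]
ee_rot: [179.8, 45.0, 4.7]
contact_force: [0.4, 0.1, 0.1]
finger_gap: 93.7
finger_force: 0.0
plan [0.0004, -0.0002, -0.0004] [0.0, 0.0, -0.2] dist 1 j [-33.0, 75.0, 48.0, 77.0, -38.0, 95.0, -63.0]
```

View pics/s3.png

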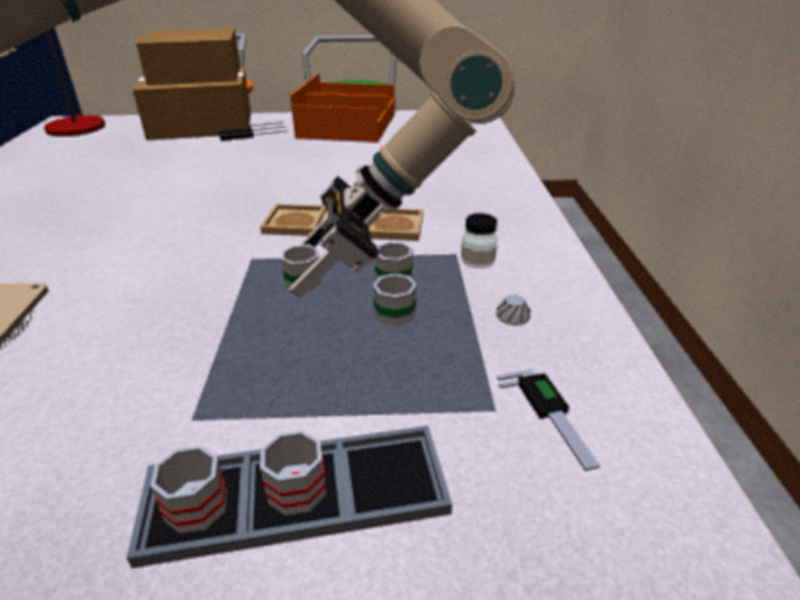

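```bash
python3 -m handwheel '[[[1,0,0,0,0,0,0],[1,0,0,0,0,0,0],[1,0,0,0,0,0,0],[1,0,0,0,0,0,0],[1,0,0,0,0,0,0],[1,0,0,0,0,0,0],[1,-0.02,0,-0.02,0,0,0],[1,-0.04,0,-0.04,0,0,0],[1,-0.06,0,-0.06,0,0,0],[1,-0.07,0,-0.07,0,0,0],[1,-0.07,0,-0.07,0,0,0],[1,-0.07,0,-0.07,0,0,0]]]' 45
python3 -m handwheel '[[[1,0,0.03,0,0,0,-90],[1,0,0.06,0,0,0,-90],[1,0,0.1,0,0,0,-90],[1,0,0.1,0,0,0,-90],[1,0,0.1,0,0,0,-90],[1,0,0.1,0,0,0,-90],[1,0,0.1,0,0,0,-90],[1,0,0.1,0,0,0,-90],[1,0,0.1,0,0,0,-90],[1,0,0.1,0,0,0,-90],[1,0,0.1,0,0,0,-90],[1,0,0.1,0,0,0,-90],[1,0,0.1,0,0,0,-90],[1,0,0.1,0,0,0,-90]]]'
python3 -m handwheel '[[[1,0,0,0,0,0,-90],[1,0,0,0,0,0,-90],[1,0,0,0,0,0,-90],[1,0,0,0,0,0,-90],[1,0,0,0,0,0,-90],[1,0,0,0,0,0,-90],[1,0,0,0,0,0,-90],[1,0,0,0,0,0,-90],[1,0,0,0,0,0,-90],[1,0,0,0,0,0,-90],[1,0,0,0,0,0,-90],[1,0,0,0,0,0,-90],[1,0,0,0,0,0,-90],[1,0,0,0,0,0,-90]]]'
python3 -c "
from h import *
plan([480,0,30],[180,-45,180]);look('side','s4')"
```

```text
t: 15.72
eef_pos: [485.1, 100.0, 124.8]
ee_rot: [179.9, 44.9, 4.7]
contact_force: [-0.5, 0.7, -1.9]
finger_gap: 53.5
finger_force: 45.0
t: 16.88
eef_pos: [492.4, 0.5, 123.6]
ee_rot: [-134.9, -0.0, 94.9]
contact_force: [-0.4, -0.3, -1.2]
finger_gap: 53.6
finger_force: 45.0
t: 18.05
eef_pos: [492.6, 0.1, 124.0]
ee_rot: [-179.9, -45.1, -175.3]
contact_force: [-0.1, 0.2, -1.5]
finger_gap: 53.9
finger_force: 45.0
plan [-0.0578, 0.0011, 0.0752] [-3.5, -0.1, 3.3] dist 95 j [-1.0, 57.0, -5.0, 77.0, 3.0, 92.0, 88.0]
```

View pics/s4.png

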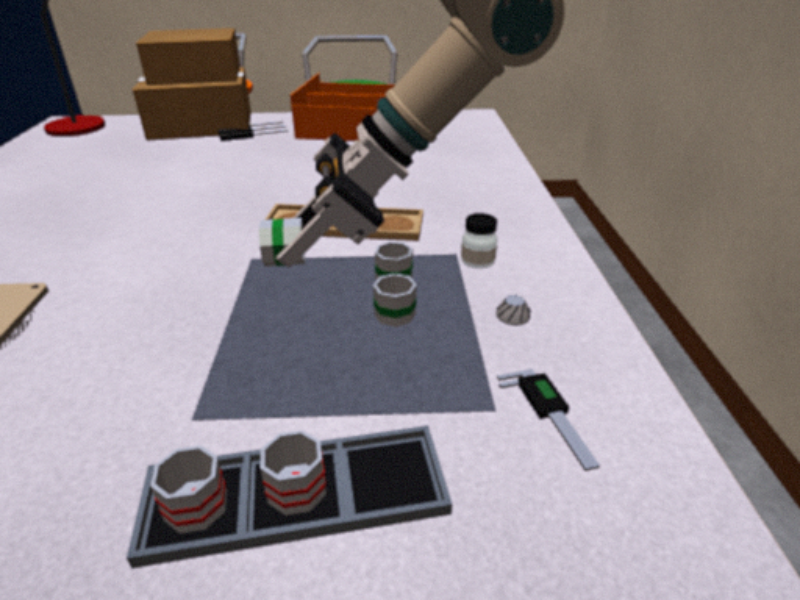

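```bash
python3 -m handwheel '[[[1,-0.02,0,0.02,0,0,0],[1,-0.04,0,0.04,0,0,0],[1,-0.055,0,0.055,0,0,0],[1,-0.062,0,0.062,0,0,0],[1,-0.067,0,0.067,0,0,0],[1,-0.067,0,0.067,0,0,0],[1,-0.067,0,0.067,0,0,0],[0.1,-0.067,0,0.067,0,0,0],[0.1,-0.067,0,0.067,0,0,0],[0.1,-0.067,0,0.067,0,0,0],[0.1,-0.067,0,0.067,0,0,0]]]'
python3 -m handwheel '[[[0.1,0,0,0,0,-45,0],[0.1,0,0,0,0,-45,0],[0.1,0,0,0,0,-45,0],[0.1,0,0,0,0,-45,0],[0.1,0,0,0,0,-45,0],[0.1,0,0,0,0,-45,0],[0.1,0,0,0,0,-45,0],[0.1,0,0,0,0,-45,0],[0.1,0,0,0,0,-45,0]]]'
python3 -c "
from h import *
look('side','s5')
for c in cups(20,70,(350,560,-100,60))[0]: print(c)"
```

```text
t: 19.02
eef_pos: [493.7, -0.1, 31.6]
ee_rot: [-179.8, -44.9, -175.3]
contact_force: [0.7, 0.1, -0.2]
finger_gap: 77.2
finger_force: 0.0
t: 19.77
eef_pos: [493.4, -0.2, 31.4]
ee_rot: [-179.8, -0.0, -175.2]
contact_force: [1.2, 0.8, -0.2]
finger_gap: 84.5
finger_force: 0.0
```

View pics/s5.png

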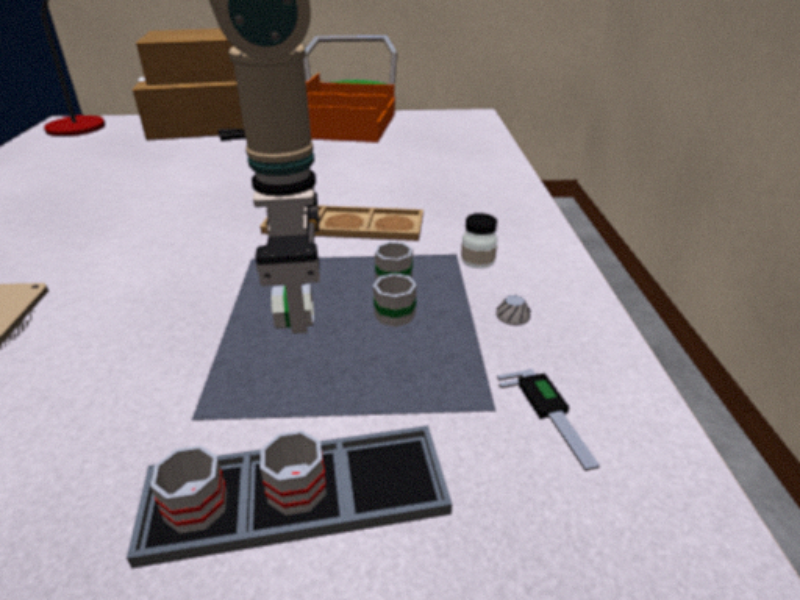

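```bash
python3 -m handwheel '[[[0.1,0.006,0,0.002,0,0,0],[0.1,0.006,0,0.002,0,0,0],[1,0.006,0,0.002,0,0,0],[1,0.006,0,0.002,0,0,0],[1,0.006,0,0.002,0,0,0],[1,0.006,0,0.002,0,0,0],[1,0.006,0,0.002,0,0,0],[1,0.006,0,0.002,0,0,0],[1,0.006,0,-0.03,0,0,0],[1,0.006,0,-0.058,0,0,0],[1,0.006,0,-0.058,0,0,0],[1,0.006,0,-0.058,0,0,0]]]' 45
python3 -m handwheel '[[[1,0,0,0,0,0,90],[1,0,0,0,0,0,90],[1,0,0,0,0,0,90],[1,0,0,0,0,0,90],[1,0,0,0,0,0,90],[1,0,0,0,0,0,90],[1,0,0,0,0,0,90],[1,0,0,0,0,0,90],[1,0,0,0,0,0,90],[1,0,0,0,0,0,90],[1,0,0,0,0,0,90],[1,0,0,0,0,0,90],[1,0,0,0,0,0,90],[1,0,0,0,0,0,90]]]'
python3 -m handwheel '[[[1,0,0,0,0,0,90],[1,0,0,0,0,0,90],[1,0,0,0,0,0,90],[1,0,0,0,0,0,90],[1,0,0,0,0,0,90],[1,0,0,0,0,0,90],[1,0,0,0,0,0,90],[1,0,0,0,0,0,90],[1,0,0,0,0,0,90],[1,0,0,0,0,0,90],[1,0,0,0,0,0,90],[1,0,0,0,0,0,90],[1,0,0,0,0,0,90],[1,0,0,0,0,0,90]]]'
python3 -c "
from h import *
p,*_=look('side'); cv2.imwrite('pics/s6.png',cv2.resize(p[100:240,100:300,::-1],(800,560)))"
```

```text
t: 20.87
eef_pos: [488.3, -0.5, 89.8]
ee_rot: [-179.8, 0.2, -175.2]
contact_force: [-0.5, 0.1, -1.3]
finger_gap: 53.6
finger_force: 45.0
t: 22.03
eef_pos: [486.3, -0.6, 87.5]
ee_rot: [-179.9, 0.2, 94.7]
contact_force: [-0.4, -0.3, -1.2]
finger_gap: 54.0
finger_force: 45.0
t: 23.2
eef_pos: [486.4, -0.6, 87.7]
ee_rot: [179.8, 0.1, 4.9]
contact_force: [-0.5, -0.1, -1.9]
finger_gap: 53.6
finger_force: 45.0
```

View pics/s6.png

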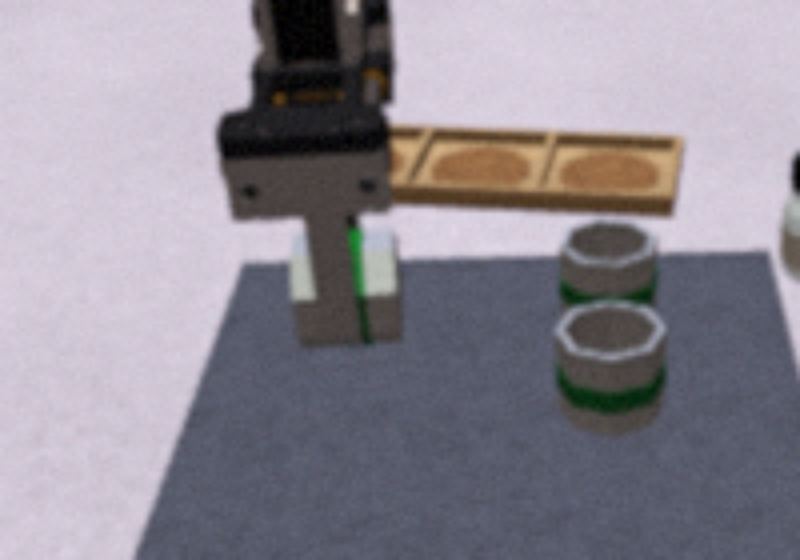

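```bash
python3 -m handwheel '[[[1,0,0,0.03,0,0,0],[1,0,0,0.05,0,0,0],[1,0,0,0.058,0,0,0],[1,0,0,0.058,0,0,0],[1,0,0,0.058,0,0,0],[0.1,0,0,0.058,0,0,0],[0.1,0,0,0.058,0,0,0],[0.1,0,0,0.058,0,0,0],[0.1,0,0,0.058,0,0,0]]]'
python3 -m handwheel '[[[0.1,0.004,0,0,0,-45,0],[0.1,0.008,0,0,0,-45,0],[0.1,0.012,0,0.001,0,-45,0],[0.1,0.012,0,0.001,0,-45,0],[0.1,0.012,0,0.001,0,-45,0],[0.1,0.012,0,0.001,0,-45,0],[0.1,0.012,0,0.001,0,-45,0],[0.1,0.012,0,0.001,0,-45,0],[0.1,0.012,0,0.001,0,-45,0],[1,0.012,0,0.001,0,-45,0],[1,0.012,0,0.001,0,-45,0],[1,0.012,0,0.001,0,-45,0],[1,0.012,0,0.001,0,-45,0],[1,0.012,0,0.001,0,-45,0],[1,0.012,0,0.001,0,-45,0]]]'
python3 -m handwheel '[[[1,-0.02,0,-0.02,0,0,0],[1,-0.04,0,-0.04,0,0,0],[1,-0.06,0,-0.06,0,0,0],[1,-0.07,0,-0.07,0,0,0],[1,-0.07,0,-0.07,0,0,0]]]'
python3 -m handwheel '[[[1,0,0,0,0,0,-90],[1,0,0,0,0,0,-90],[1,0,0,0,0,0,-90],[1,0,0,0,0,0,-90],[1,0,0,0,0,0,-90],[1,0,0,0,0,0,-90],[1,0,0,0,0,0,-90],[1,0,0,0,0,0,-90],[1,0,0,0,0,0,-90],[1,0,0,0,0,0,-90],[1,0,0,0,0,0,-90],[1,0,0,0,0,0,-90],[1,0,0,0,0,0,-90],[1,0,0,0,0,0,-90]]]'
python3 -m handwheel '[[[1,0,0,0,0,0,-90],[1,0,0,0,0,0,-90],[1,0,0,0,0,0,-90],[1,0,0,0,0,0,-90],[1,0,0,0,0,0,-90],[1,0,0,0,0,0,-90],[1,0,0,0,0,0,-90],[1,0,0,0,0,0,-90],[1,0,0,0,0,0,-90],[1,0,0,0,0,0,-90],[1,0,0,0,0,0,-90],[1,0,0,0,0,0,-90],[1,0,0,0,0,0,-90],[1,0,0,0,0,0,-90]]]'
python3 -c "
from h import *
look('side','s7')
plan([447,304,125],[180,-45,-146])"
```

```text
t: 24.0
eef_pos: [487.6, -0.6, 31.2]
ee_rot: [179.9, -0.1, 4.9]
contact_force: [-0.4, -0.1, -0.7]
finger_gap: 76.9
finger_force: 0.0
t: 25.25
eef_pos: [499.4, 0.6, 30.5]
ee_rot: [179.8, 45.0, 4.7]
contact_force: [0.4, 0.3, 2.4]
finger_gap: 54.0
finger_force: 45.0
t: 25.67
eef_pos: [500.8, 0.2, 131.2]
ee_rot: [179.7, 44.7, 4.7]
contact_force: [1.0, -0.2, -2.0]
finger_gap: 53.5
finger_force: 45.0
t: 26.83
eef_pos: [498.7, 0.9, 127.1]
ee_rot: [-134.9, -0.0, 94.9]
contact_force: [0.3, -0.6, -2.3]
finger_gap: 53.8
finger_force: 45.0
t: 28.0
eef_pos: [498.7, 0.7, 127.5]
ee_rot: [-179.9, -45.1, -175.3]
contact_force: [-0.1, -0.3, -2.5]
finger_gap: 53.7
finger_force: 45.0
plan [0.0179, 0.3065, 0.02] [20.6, -0.1, -20.9] dist 308 j [2.0, 58.0, -11.0, 75.0, 7.0, 93.0, 84.0]
```

View pics/s7.png

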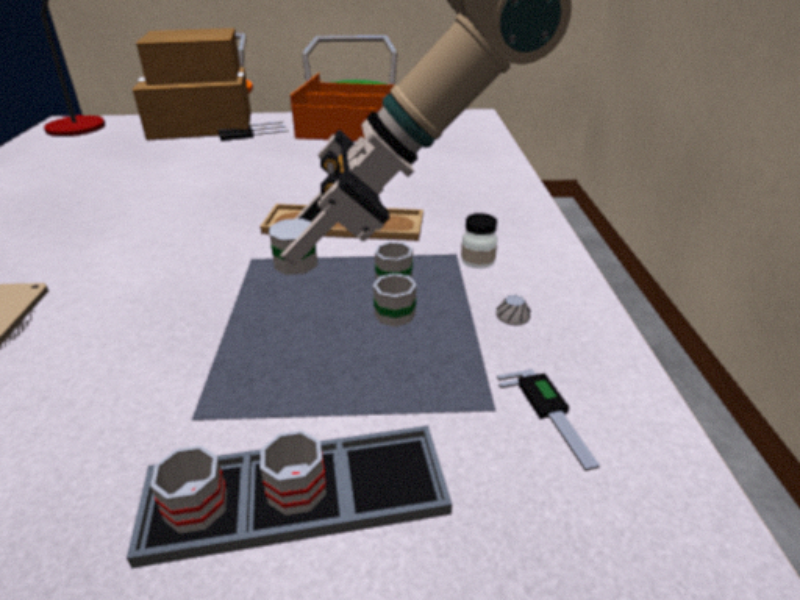

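```bash
python3 -m handwheel '[[[1,0.018,0.306,0.02,21,0,-21],[1,0.018,0.306,0.02,21,0,-21],[1,0.018,0.306,0.02,21,0,-21],[1,0.018,0.306,0.02,21,0,-21],[1,0.018,0.306,0.02,21,0,-21],[1,0.018,0.306,0.02,21,0,-21],[1,0.018,0.306,0.02,21,0,-21],[1,0.018,0.306,0.02,21,0,-21],[1,0.018,0.306,0.02,21,0,-21],[1,0.018,0.306,0.02,21,0,-21],[1,0.018,0.306,0.02,21,0,-21],[1,0.018,0.306,0.02,21,0,-21]]]'
python3 -c "
from h import *
plan([449.5,305.5,40],[180,-45,-146])
p,X,ray,o=look('top'); z=X[...,2]
m=(abs(X[...,0]-449)<60)&(abs(X[...,1]-305)<60)
for lo,hi in((50,80),(80,100),(100,125),(125,150)):
    b=m&(z>lo)&(z<hi)&(p.min(-1)>130); print(lo,b.sum(),np.nanmean(X[b],0) if b.any() else '', np.nanpercentile(X[b],[5,95],axis=0).round().tolist() if b.any() else '')
"
```

```text
t: 29.05
eef_pos: [447.5, 301.2, 126.3]
ee_rot: [-179.6, -45.1, -145.9]
contact_force: [0.1, -0.1, -1.7]
finger_gap: 53.6
finger_force: 45.0
plan [-0.064, 0.0029, 0.0581] [-0.5, -0.1, 0.0] dist 86 j [-28.0, 62.0, -18.0, 66.0, 10.0, 99.0, 78.0]
50 0  
80 0  
100 0  
125 6 [467.85683702 311.82623321 141.69931786] [[464.0, 306.0, 141.0], [471.0, 318.0, 143.0]]
```

```bash
python3 -m handwheel '[[[1,-0.02,0.003,0.02,0,0,0],[1,-0.04,0.003,0.037,0,0,0],[1,-0.055,0.003,0.05,0,0,0],[1,-0.063,0.003,0.057,0,0,0],[1,-0.063,0.003,0.057,0,0,0],[1,-0.063,0.003,0.057,0,0,0]]]'
python3 -c "
from h import *
p,X,ray,o=look('side'); cv2.imwrite('pics/s8.png',cv2.resize(p[110:190,140:290,::-1],(800,427)))"
```

```text
t: 29.6
eef_pos: [449.0, 307.2, 41.8]
ee_rot: [-179.8, -45.1, -145.7]
contact_force: [-0.0, 0.5, -1.0]
finger_gap: 53.8
finger_force: 45.0
```

View pics/s8.png

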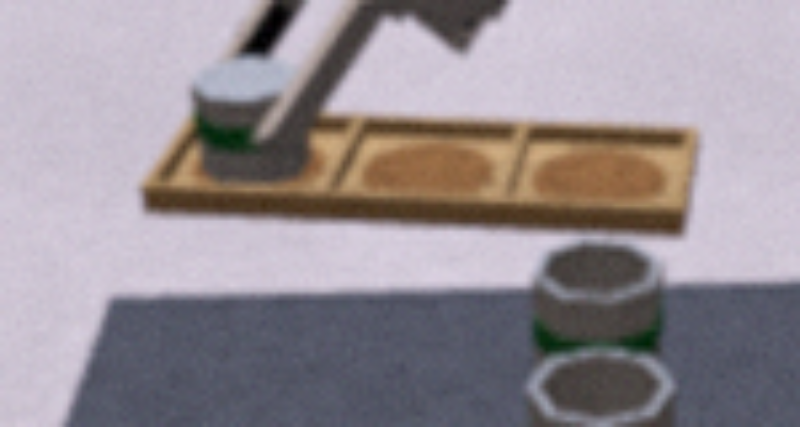

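```bash
python3 -m handwheel '[[[1,-0.001,0,0.001,0,0,0],[1,-0.002,0,0.002,0,0,0],[1,-0.002,0,0.002,0,0,0],[0.3,-0.002,0,0.002,0,0,0],[0.1,-0.002,0,0.002,0,0,0],[0.1,-0.002,0,0.002,0,0,0],[0.1,-0.002,0,0.002,0,0,0],[0,0.02,0,-0.02,0,0,0],[0,0.05,0,-0.05,0,0,0],[0,0.08,0,-0.08,0,0,0],[0,0.1,0,-0.1,0,0,0],[0,0.1,0,-0.1,0,0,0]]]'
python3 -c "
from h import *
for c in cups(38,62)[0]: print(c)
plan([600,50,180],[180,-45,180])
"
```

```text
t: 30.65
eef_pos: [450.2, 310.3, 189.2]
ee_rot: [-179.9, -44.5, -145.6]
contact_force: [-0.2, 1.1, 0.4]
finger_gap: 93.9
finger_force: 0.0
{'c': [752.5, 146.5], 'rad': 27.3, 'flat': 28, 'g': 0, 'r': 0, 'z': 47.2}
{'c': [624.4, 104.2], 'rad': 29.2, 'flat': 33, 'g': 86, 'r': 0, 'z': 49.0}
{'c': [623.2, 8.6], 'rad': 29.2, 'flat': 20, 'g': 84, 'r': 0, 'z': 49.1}
{'c': [520.8, -281.3], 'rad': 31.9, 'flat': 9, 'g': 0, 'r': 63, 'z': 53.0}
{'c': [447.8, 301.7], 'rad': 31.7, 'flat': 35, 'g': 0, 'r': 0, 'z': 55.0}
{'c': [429.3, -295.7], 'rad': 32.5, 'flat': 8, 'g': 0, 'r': 57, 'z': 52.5}
plan [0.0117, -0.2991, 0.0211] [-24.4, 0.3, 24.4] dist 300 j [-29.0, 58.0, -19.0, 63.0, 9.0, 105.0, 78.0]
```

```bash
python3 -c "
from h import *
plan([623.2,8.6,140],[180,-45,155])
"
```

```text
plan [-0.0134, -0.3462, 0.0527] [-42.0, 0.4, 42.1] dist 350 j [-29.0, 58.0, -19.0, 63.0, 9.0, 105.0, 78.0]
```

```bash
python3 -m handwheel '[[[0.2,-0.013,-0.346,0.053,-42,0,42],[0.2,-0.013,-0.346,0.053,-42,0,42],[0.2,-0.013,-0.346,0.053,-42,0,42],[0.2,-0.013,-0.346,0.053,-42,0,42],[0.2,-0.013,-0.346,0.053,-42,0,42],[0.2,-0.013,-0.346,0.053,-42,0,42],[0.2,-0.013,-0.346,0.053,-42,0,42],[0.2,-0.013,-0.346,0.053,-42,0,42],[0.2,-0.013,-0.346,0.053,-42,0,42],[0.2,-0.013,-0.346,0.053,-42,0,42],[0.2,-0.013,-0.346,0.053,-42,0,42],[0.2,-0.013,-0.346,0.053,-42,0,42],[0.2,-0.013,-0.346,0.053,-42,0,42],[0.2,-0.013,-0.346,0.053,-42,0,42]]]'
python3 -c "
from h import *
wcups(lo=38,hi=60)
plan([622.5,9.5,27],[180,-45,155])
"
```

```text
t: 31.87
eef_pos: [620.9, 9.8, 137.5]
ee_rot: [-179.9, -45.0, 155.3]
contact_force: [-0.0, -0.0, -0.1]
finger_gap: 74.9
finger_force: 0.0
wrist cup 213.3 890.5 area 22622.97099984158 flat 8
wrist cup 447.7 302.8 area 3678.9027610495687 flat 35
wrist cup 621.7 114.7 area 1671.099215879105 flat 34
wrist cup 615.4 14.7 area 1726.6387447523157 flat 20
plan [-0.079, 0.0009, 0.0774] [-0.3, 0.1, 0.2] dist 111 j [7.0, 67.0, -8.0, 49.0, -9.0, 106.0, 67.0]
```

```bash
python3 -m handwheel '[[[0.2,-0.02,0.001,0.02,0,0,0],[0.2,-0.04,0.001,0.04,0,0,0],[0.2,-0.06,0.001,0.06,0,0,0],[0.2,-0.079,0.001,0.077,0,0,0],[0.2,-0.079,0.001,0.077,0,0,0],[0.2,-0.079,0.001,0.077,0,0,0],[1,-0.079,0.001,0.077,0,0,0],[1,-0.079,0.001,0.077,0,0,0],[1,-0.079,0.001,0.077,0,0,0],[1,-0.079,0.001,0.077,0,0,0],[1,-0.079,0.001,0.077,0,0,0]]]' 45
python3 -m handwheel '[[[1,0.02,0,-0.02,0,0,0],[1,0.04,0,-0.04,0,0,0],[1,0.06,0,-0.06,0,0,0],[1,0.07,0,-0.07,0,0,0],[1,0.07,0,-0.07,0,0,0]]]'
python3 -m handwheel '[[[1,0,0,0,0,0,90],[1,0,0,0,0,0,90],[1,0,0,0,0,0,90],[1,0,0,0,0,0,90],[1,0,0,0,0,0,90],[1,0,0,0,0,0,90],[1,0,0,0,0,0,90],[1,0,0,0,0,0,90],[1,0,0,0,0,0,90],[1,0,0,0,0,0,90],[1,0,0,0,0,0,90],[1,0,0,0,0,0,90],[1,0,0,0,0,0,90],[1,0,0,0,0,0,90]]]'
python3 -m handwheel '[[[1,0,0,0,0,0,90],[1,0,0,0,0,0,90],[1,0,0,0,0,0,90],[1,0,0,0,0,0,90],[1,0,0,0,0,0,90],[1,0,0,0,0,0,90],[1,0,0,0,0,0,90],[1,0,0,0,0,0,90],[1,0,0,0,0,0,90],[1,0,0,0,0,0,90],[1,0,0,0,0,0,90],[1,0,0,0,0,0,90],[1,0,0,0,0,0,90],[1,0,0,0,0,0,90]]]'
python3 -c "
from h import *
plan([490,0,60],[180,45,0])
for c in cups(38,62)[0]: print(c)
"
```

```text
t: 32.83
eef_pos: [624.2, 7.5, 28.9]
ee_rot: [180.0, -44.8, 155.1]
contact_force: [2.3, 0.4, 5.0]
finger_gap: 53.6
finger_force: 45.0
t: 33.25
eef_pos: [625.0, 7.1, 129.4]
ee_rot: [180.0, -44.5, 155.1]
contact_force: [0.0, -0.9, -1.2]
finger_gap: 53.3
finger_force: 45.0
t: 34.42
eef_pos: [622.2, 7.3, 123.7]
ee_rot: [-135.0, 0.3, 65.1]
contact_force: [0.1, -1.0, -1.9]
finger_gap: 53.9
finger_force: 45.0
t: 35.58
eef_pos: [622.5, 7.3, 124.4]
ee_rot: [179.8, 45.0, -25.0]
contact_force: [1.3, 0.7, -1.4]
finger_gap: 53.9
finger_force: 45.0
plan [-0.0372, 0.0621, 0.1285] [-17.5, 0.0, -17.7] dist 148 j [-6.0, 71.0, 33.0, 50.0, -37.0, 112.0, -94.0]
{'c': [520.8, -281.2], 'rad': 32.0, 'flat': 8, 'g': 0, 'r': 65, 'z': 53.0}
{'c': [443.4, 315.2], 'rad': 28.2, 'flat': 20, 'g': 0, 'r': 0, 'z': 55.3}
{'c': [429.4, -295.9], 'rad': 32.5, 'flat': 8, 'g': 0, 'r': 59, 'z': 52.7}
```

```bash
python3 -m handwheel '[[[1,-0.037,0.062,0.128,-17.5,0,-17.5],[1,-0.037,0.062,0.128,-17.5,0,-17.5],[1,-0.037,0.062,0.128,-17.5,0,-17.5],[1,-0.037,0.062,0.128,-17.5,0,-17.5],[1,-0.037,0.062,0.128,-17.5,0,-17.5],[1,-0.037,0.062,0.128,-17.5,0,-17.5],[1,-0.037,0.062,0.128,-17.5,0,-17.5],[1,-0.037,0.062,0.128,-17.5,0,-17.5]]]'
python3 -c "
from h import *
plan([490,0,28.5],[180,45,0])
p,X,ray,o=look('side'); cv2.imwrite('pics/s9.png',cv2.resize(p[110:220,120:290,::-1],(800,518)))
"
```

```text
t: 36.3
eef_pos: [492.6, -1.3, 61.7]
ee_rot: [179.8, 44.8, -0.3]
contact_force: [-0.3, -0.8, -1.9]
finger_gap: 53.4
finger_force: 45.0
plan [0.0216, -0.0013, 0.0254] [0.0, -0.2, -0.2] dist 33 j [-18.0, 66.0, 33.0, 78.0, -23.0, 90.0, -70.0]
```

View pics/s9.png

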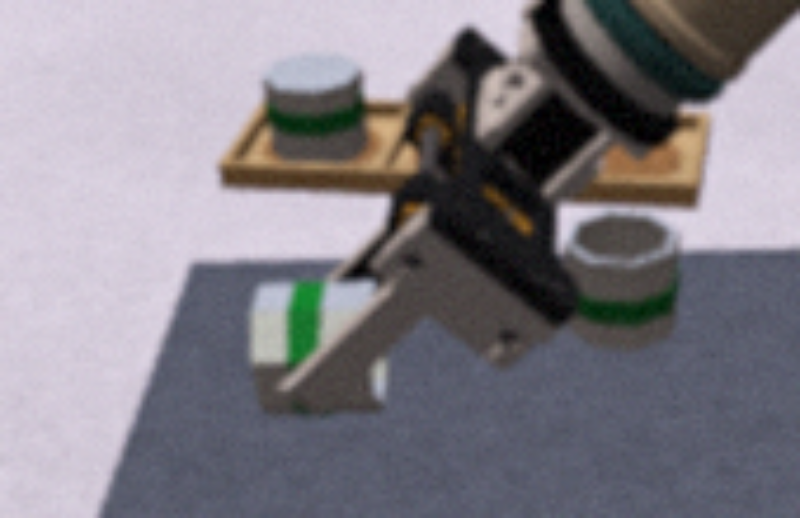

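```bash
python3 -m handwheel '[[[1,0.01,0,0.01,0,0,0],[1,0.018,0,0.018,0,0,0],[1,0.023,0,0.024,0,0,0],[1,0.023,0,0.024,0,0,0],[1,0.023,0,0.024,0,0,0],[0.1,0.023,0,0.024,0,0,0],[0.1,0.023,0,0.024,0,0,0],[0.1,0.023,0,0.024,0,0,0],[0.1,0.023,0,0.024,0,0,0]]]'
python3 -m handwheel '[[[0.1,0,0,0,0,45,0],[0.1,0,0,0,0,45,0],[0.1,0,0,0,0,45,0],[0.1,0,0,0,0,45,0],[0.1,0,0,0,0,45,0],[0.1,0,0,0,0,45,0],[0.1,0,0,0,0,45,0],[0.1,0,0,0,0,45,0],[0.1,0,0,0,0,45,0]]]'
python3 -c "
from h import *
plan([486,-1,29],[180,0,0])"
```

```text
t: 37.1
eef_pos: [489.9, -0.1, 27.5]
ee_rot: [179.8, 45.1, -0.3]
contact_force: [0.2, -0.3, 0.1]
finger_gap: 77.0
finger_force: 0.0
t: 37.85
eef_pos: [490.2, 0.1, 28.5]
ee_rot: [179.9, 0.0, -0.2]
contact_force: [0.5, -0.4, -0.8]
finger_gap: 84.7
finger_force: 0.0
plan [-0.0042, 0.0011, -0.0005] [0.1, 0.0, -0.2] dist 4 j [-19.0, 45.0, 23.0, 121.0, -45.0, 23.0, -50.0]
```

```bash
python3 -m handwheel '[[[0.1,-0.007,0,0,0,0,0],[0.1,-0.007,0,0,0,0,0],[1,-0.007,0,0,0,0,0],[1,-0.007,0,0,0,0,0],[1,-0.007,0,0,0,0,0],[1,-0.007,0,0,0,0,0],[1,-0.007,0,0,0,0,0],[1,-0.007,0,0,0,0,0],[1,-0.007,0,-0.03,0,0,0],[1,-0.007,0,-0.06,0,0,0],[1,-0.007,0,-0.06,0,0,0],[1,-0.007,0,-0.06,0,0,0]]]' 45
python3 -m handwheel '[[[1,0,0,0,0,0,-90],[1,0,0,0,0,0,-90],[1,0,0,0,0,0,-90],[1,0,0,0,0,0,-90],[1,0,0,0,0,0,-90],[1,0,0,0,0,0,-90],[1,0,0,0,0,0,-90],[1,0,0,0,0,0,-90],[1,0,0,0,0,0,-90],[1,0,0,0,0,0,-90],[1,0,0,0,0,0,-90],[1,0,0,0,0,0,-90],[1,0,0,0,0,0,-90],[1,0,0,0,0,0,-90]]]'
python3 -m handwheel '[[[1,0,0,0,0,0,-90],[1,0,0,0,0,0,-90],[1,0,0,0,0,0,-90],[1,0,0,0,0,0,-90],[1,0,0,0,0,0,-90],[1,0,0,0,0,0,-90],[1,0,0,0,0,0,-90],[1,0,0,0,0,0,-90],[1,0,0,0,0,0,-90],[1,0,0,0,0,0,-90],[1,0,0,0,0,0,-90],[1,0,0,0,0,0,-90],[1,0,0,0,0,0,-90],[1,0,0,0,0,0,-90]]]'
python3 -c "
from h import *
plan([486,-1,29],[180,0,180])
p,X,ray,o=look('side'); G,_=colour(p)
for b in blobs(G&(X[...,0]<560)&(X[...,1]<150),15): print(b.sum(),np.nanpercentile(X[b],[5,50,95],axis=0).round(0).tolist())
z=X[...,2]; m=(abs(X[...,0]-484)<45)&(abs(X[...,1])<24)&(z>50)&(z<105); print(m.sum(),np.nanpercentile(X[m],[2,50,98],axis=0).round().tolist())
"
```

```text
t: 38.85
eef_pos: [484.4, 0.4, 89.3]
ee_rot: [179.9, -0.2, -0.1]
contact_force: [0.2, 0.6, -1.6]
finger_gap: 53.9
finger_force: 45.0
t: 40.02
eef_pos: [482.5, 0.4, 87.3]
ee_rot: [-179.9, 0.1, 90.0]
contact_force: [0.6, -0.2, -1.4]
finger_gap: 53.6
finger_force: 45.0
t: 41.18
eef_pos: [482.6, 0.3, 87.5]
ee_rot: [-179.9, -0.1, 179.9]
contact_force: [0.0, 0.2, -1.0]
finger_gap: 53.7
finger_force: 45.0
plan [-0.0035, -0.0012, 0.0585] [-0.1, -0.1, -0.1] dist 59 j [8.0, 36.0, -17.0, 120.0, 22.0, 27.0, 64.0]
196 [[455.0, -24.0, 60.0], [497.0, -19.0, 92.0], [504.0, 17.0, 105.0]]
```

```bash
python3 -m handwheel '[[[1,0,0,0.03,0,0,0],[1,0,0,0.05,0,0,0],[1,0,0,0.059,0,0,0],[1,0,0,0.059,0,0,0],[1,0,0,0.059,0,0,0],[0.1,0,0,0.059,0,0,0],[0.1,0,0,0.059,0,0,0],[0.1,0,0,0.059,0,0,0],[0.1,0,0,0.059,0,0,0]]]'
python3 -m handwheel '[[[0.1,-0.004,0,0,0,45,0],[0.1,-0.009,0,0,0,45,0],[0.1,-0.009,0,0.001,0,45,0],[0.1,-0.009,0,0.001,0,45,0],[0.1,-0.009,0,0.001,0,45,0],[0.1,-0.009,0,0.001,0,45,0],[0.1,-0.009,0,0.001,0,45,0],[0.1,-0.009,0,0.001,0,45,0],[0.1,-0.009,0,0.001,0,45,0],[1,-0.009,0,0.001,0,45,0],[1,-0.009,0,0.001,0,45,0],[1,-0.009,0,0.001,0,45,0],[1,-0.009,0,0.001,0,45,0],[1,-0.009,0,0.001,0,45,0],[1,-0.009,0,0.001,0,45,0]]]'
python3 -m handwheel '[[[1,0.02,0,-0.02,0,0,0],[1,0.04,0,-0.04,0,0,0],[1,0.06,0,-0.06,0,0,0],[1,0.07,0,-0.07,0,0,0],[1,0.07,0,-0.07,0,0,0]]]'
python3 -m handwheel '[[[1,0,0,0,0,0,90],[1,0,0,0,0,0,90],[1,0,0,0,0,0,90],[1,0,0,0,0,0,90],[1,0,0,0,0,0,90],[1,0,0,0,0,0,90],[1,0,0,0,0,0,90],[1,0,0,0,0,0,90],[1,0,0,0,0,0,90],[1,0,0,0,0,0,90],[1,0,0,0,0,0,90],[1,0,0,0,0,0,90],[1,0,0,0,0,0,90],[1,0,0,0,0,0,90]]]'
python3 -m handwheel '[[[1,0,0,0,0,0,90],[1,0,0,0,0,0,90],[1,0,0,0,0,0,90],[1,0,0,0,0,0,90],[1,0,0,0,0,0,90],[1,0,0,0,0,0,90],[1,0,0,0,0,0,90],[1,0,0,0,0,0,90],[1,0,0,0,0,0,90],[1,0,0,0,0,0,90],[1,0,0,0,0,0,90],[1,0,0,0,0,0,90],[1,0,0,0,0,0,90],[1,0,0,0,0,0,90]]]'
python3 -c "
from h import *
plan([500,240,145],[180,45,20]); plan([538,291,145],[180,45,28])
p,X,ray,o=look('side'); z=X[...,2]; m=(abs(X[...,0]-488)<45)&(X[...,1]<-15)&(X[...,1]>-60)&(z>70)&(z<170); print(m.sum(),np.nanpercentile(X[m],[2,50,98],axis=0).round().tolist())
for zz in range(80,170,8): q=m&(abs(z-zz)<4); print(zz,q.sum(),np.nanmin(X[q],0).round()[0] if q.any() else 0,np.nanmax(X[q],0).round()[0] if q.any() else 0)
"
```

```text
t: 41.98
eef_pos: [483.7, -0.0, 29.7]
ee_rot: [-179.9, 0.1, 179.9]
contact_force: [0.4, 0.0, 0.4]
finger_gap: 76.8
finger_force: 0.0
t: 43.23
eef_pos: [492.6, -0.1, 29.2]
ee_rot: [-179.8, -44.9, 179.7]
contact_force: [0.7, -0.2, 4.0]
finger_gap: 53.5
finger_force: 45.0
t: 43.65
eef_pos: [494.1, 0.5, 129.8]
ee_rot: [-179.8, -44.6, 179.7]
contact_force: [0.2, 0.6, -1.0]
finger_gap: 54.1
finger_force: 45.0
t: 44.82
eef_pos: [491.7, 0.2, 125.6]
ee_rot: [-134.9, 0.3, 89.8]
contact_force: [-0.0, 0.1, -1.1]
finger_gap: 53.6
finger_force: 45.0
t: 45.98
eef_pos: [491.8, 0.2, 125.9]
ee_rot: [179.7, 45.1, -0.3]
contact_force: [-0.7, -0.6, -1.0]
finger_gap: 53.5
finger_force: 45.0
plan [-0.0085, -0.2397, -0.0196] [-14.1, 0.1, -14.3] dist 241 j [-19.0, 62.0, 35.0, 77.0, -21.0, 95.0, -70.0]
plan [0.0181, -0.2908, -0.0465] [-19.7, 0.1, -20.0] dist 295 j [-19.0, 62.0, 35.0, 77.0, -21.0, 95.0, -70.0]
706 [[470.0, -39.0, 89.0], [499.0, -31.0, 129.0], [530.0, -16.0, 166.0]]
80 0 0 0
88 44 468.0 510.0
96 77 469.0 511.0
104 77 468.0 511.0
112 51 470.0 511.0
120 61 468.0 511.0
128 78 468.0 511.0
136 109 469.0 519.0
144 61 493.0 525.0
152 70 501.0 533.0
160 51 509.0 532.0
168 27 517.0 533.0
```

```bash
python3 -m handwheel '[[[1,0.018,-0.291,-0.046,-20,0,-20],[1,0.018,-0.291,-0.046,-20,0,-20],[1,0.018,-0.291,-0.046,-20,0,-20],[1,0.018,-0.291,-0.046,-20,0,-20],[1,0.018,-0.291,-0.046,-20,0,-20],[1,0.018,-0.291,-0.046,-20,0,-20],[1,0.018,-0.291,-0.046,-20,0,-20],[1,0.018,-0.291,-0.046,-20,0,-20],[1,0.018,-0.291,-0.046,-20,0,-20],[1,0.018,-0.291,-0.046,-20,0,-20],[1,0.018,-0.291,-0.046,-20,0,-20],[1,0.018,-0.291,-0.046,-20,0,-20]]]'
python3 -c "
from h import *
plan([539.5,292,46],[180,45,28])"
```

```text
t: 47.03
eef_pos: [538.5, 289.0, 146.6]
ee_rot: [179.7, 45.1, 27.8]
contact_force: [-0.3, -0.3, -1.6]
finger_gap: 53.9
finger_force: 45.0
plan [0.0729, -0.0025, 0.0693] [0.1, 0.1, -0.1] dist 101 j [-38.0, 69.0, 27.0, 47.0, -19.0, 113.0, -79.0]
```

```bash
python3 -m handwheel '[[[1,0.02,-0.002,0.02,0,0,0],[1,0.04,-0.002,0.04,0,0,0],[1,0.055,-0.002,0.055,0,0,0],[1,0.067,-0.002,0.064,0,0,0],[1,0.073,-0.002,0.069,0,0,0],[1,0.073,-0.002,0.069,0,0,0],[1,0.073,-0.002,0.069,0,0,0]]]'
python3 -c "
from h import *
plan([539.5,292,44],[180,45,28])
p,X,ray,o=look('side'); z=X[...,2]
for zz in range(4,64,4):
    q=(abs(z-zz)<2)&(abs(X[...,0]-538)<29)&(abs(X[...,1]-268)<20); print(zz,q.sum(),np.nanpercentile(X[q],[5,95],axis=0).round()[:,:2].tolist() if q.any() else 0)"
```

```text
t: 47.62
eef_pos: [540.4, 293.7, 46.2]
ee_rot: [179.8, 45.0, 28.0]
contact_force: [-0.0, -0.1, -0.5]
finger_gap: 53.8
finger_force: 45.0
plan [0.0004, 0.0011, 0.0027] [0.2, 0.0, -0.0] dist 3 j [-38.0, 76.0, 26.0, 47.0, -20.0, 106.0, -80.0]
4 30 [[511.0, 248.0], [565.0, 286.0]]
8 30 [[510.0, 249.0], [563.0, 282.0]]
12 35 [[513.0, 249.0], [560.0, 282.0]]
16 50 [[514.0, 249.0], [560.0, 283.0]]
20 27 [[515.0, 265.0], [561.0, 285.0]]
24 23 [[515.0, 266.0], [564.0, 287.0]]
28 20 [[515.0, 264.0], [560.0, 285.0]]
32 21 [[515.0, 263.0], [555.0, 281.0]]
36 23 [[513.0, 261.0], [560.0, 284.0]]
40 23 [[516.0, 260.0], [563.0, 278.0]]
44 31 [[516.0, 256.0], [563.0, 279.0]]
48 25 [[517.0, 256.0], [563.0, 278.0]]
52 30 [[515.0, 258.0], [564.0, 280.0]]
56 65 [[517.0, 259.0], [561.0, 286.0]]
60 17 [[519.0, 262.0], [567.0, 287.0]]
```

Low enough; settle a further 2 mm, release, retreat upward.

```bash
python3 -m handwheel '[[[1,0.001,0,0.001,0,0,0],[1,0.002,0,0.002,0,0,0],[1,0.002,0,0.002,0,0,0],[0.3,0.002,0,0.002,0,0,0],[0.2,0.002,0,0.002,0,0,0],[0.2,0.002,0,0.002,0,0,0],[0.2,0.002,0,0.002,0,0,0],[0.1,-0.01,0,-0.01,0,0,0],[0,-0.03,0,-0.03,0,0,0],[0,-0.05,0,-0.05,0,0,0],[0,-0.065,0,-0.065,0,0,0],[0,-0.065,0,-0.065,0,0,0]]]'
python3 -c "
from h import *
for c in cups(38,62)[0]: print(c)
plan([450,150,200],[180,0,10])"
```

```text
t: 48.67
eef_pos: [541.9, 294.9, 144.1]
ee_rot: [179.8, 44.6, 28.0]
contact_force: [0.9, 0.3, 1.2]
finger_gap: 94.0
finger_force: 0.0
{'c': [752.5, 146.4], 'rad': 27.3, 'flat': 29, 'g': 0, 'r': 0, 'z': 47.6}
{'c': [624.4, 104.3], 'rad': 29.2, 'flat': 33, 'g': 86, 'r': 0, 'z': 48.9}
{'c': [539.7, 289.1], 'rad': 31.9, 'flat': 28, 'g': 0, 'r': 0, 'z': 55.1}
{'c': [520.8, -281.3], 'rad': 31.9, 'flat': 9, 'g': 0, 'r': 63, 'z': 53.3}
{'c': [448.0, 301.9], 'rad': 32.4, 'flat': 35, 'g': 0, 'r': 0, 'z': 55.0}
{'c': [429.3, -295.9], 'rad': 32.5, 'flat': 8, 'g': 0, 'r': 57, 'z': 52.8}
plan [-0.1467, 0.0847, 0.0633] [7.2, 44.3, 17.2] dist 181 j [-38.0, 70.0, 25.0, 46.0, -18.0, 112.0, -81.0]
```

```bash
python3 -c "
from h import *
plan([624,104.3,150],[180,0,-12])"
```

```text
plan [-0.0177, 0.2071, 0.0063] [15.8, 42.8, 38.0] dist 208 j [-38.0, 70.0, 25.0, 46.0, -18.0, 112.0, -81.0]
```

```bash
python3 -m handwheel '[[[0,-0.018,0.207,0.006,16,43,38],[0,-0.018,0.207,0.006,16,43,38],[0,-0.018,0.207,0.006,16,43,38],[0,-0.018,0.207,0.006,16,43,38],[0,-0.018,0.207,0.006,16,43,38],[0,-0.018,0.207,0.006,16,43,38],[0,-0.018,0.207,0.006,16,43,38],[0,-0.018,0.207,0.006,16,43,38],[0,-0.018,0.207,0.006,16,43,38],[0,-0.018,0.207,0.006,16,43,38],[0,-0.018,0.207,0.006,16,43,38],[0,-0.018,0.207,0.006,16,43,38]]]'
python3 -c "
from h import *
wcups()
plan([624,104.3,30],[180,0,-12])"
```

```text
t: 49.72
eef_pos: [623.0, 104.3, 146.5]
ee_rot: [-180.0, 0.2, -11.9]
contact_force: [1.0, -0.5, -0.1]
finger_gap: 94.2
finger_force: 0.0
wrist cup 623.3 107.9 area 2413.5226016580127 flat 33
plan [0.001, -0.0003, 0.1164] [-0.0, 0.1, 0.0] dist 116 j [-33.0, 44.0, 36.0, 95.0, -31.0, 52.0, -86.0]
```

```bash
python3 -m handwheel '[[[0,0.001,-0.001,0.04,0,0,0],[0,0.001,-0.001,0.08,0,0,0],[0,0.001,-0.001,0.11,0,0,0],[0,0.001,-0.001,0.117,0,0,0],[0,0.001,-0.001,0.117,0,0,0],[1,0.001,-0.001,0.117,0,0,0],[1,0.001,-0.001,0.117,0,0,0],[1,0.001,-0.001,0.117,0,0,0],[1,0.001,-0.001,0.117,0,0,0],[1,0.001,-0.001,0.117,0,0,0],[1,0.001,-0.001,0.117,0,0,0],[1,0.001,-0.001,0.117,0,0,0],[1,0.001,-0.001,0.08,0,0,0],[1,0.001,-0.001,0.04,0,0,0],[1,0.001,-0.001,0.037,0,0,0],[1,0.001,-0.001,0.037,0,0,0]]]' 45
python3 -c "
from h import *
plan([490,0,32],[180,0,0])"
```

```text
t: 51.1
eef_pos: [625.5, 104.6, 112.5]
ee_rot: [-179.9, -0.2, -12.0]
contact_force: [-0.5, 0.2, -0.8]
finger_gap: 54.2
finger_force: 45.0
plan [-0.1109, 0.1307, 0.0799] [-0.1, -0.2, -12.0] dist 189 j [-32.0, 47.0, 34.0, 96.0, -34.0, 48.0, -85.0]
```

```bash
python3 -m handwheel '[[[1,-0.111,0.131,0,0,0,-12],[1,-0.111,0.131,0,0,0,-12],[1,-0.111,0.131,0,0,0,-12],[1,-0.111,0.131,0,0,0,-12],[1,-0.111,0.131,0,0,0,-12],[1,-0.111,0.131,0,0,0,-12],[1,-0.111,0.131,0.04,0,0,-12],[1,-0.111,0.131,0.07,0,0,-12],[1,-0.111,0.131,0.08,0,0,-12],[1,-0.111,0.131,0.081,0,0,-12],[1,-0.111,0.131,0.081,0,0,-12],[0.1,-0.111,0.131,0.081,0,0,-12],[0.1,-0.111,0.131,0.081,0,0,-12],[0.1,-0.111,0.131,0.081,0,0,-12],[0.1,-0.111,0.131,0.081,0,0,-12]]]'
python3 -m handwheel '[[[0.1,0,0,0.002,0,-45,0],[0.1,0,0,0.003,0,-45,0],[0.1,0,0,0.003,0,-45,0],[0.1,0,0,0.003,0,-45,0],[0.1,0,0,0.003,0,-45,0],[0.1,0,0,0.003,0,-45,0],[0.1,0,0,0.003,0,-45,0],[0.1,0,0,0.003,0,-45,0],[0.1,0,0,0.003,0,-45,0],[1,0,0,0.003,0,-45,0],[1,0,0,0.003,0,-45,0],[1,0,0,0.003,0,-45,0],[1,0,0,0.003,0,-45,0],[1,0,0,0.003,0,-45,0],[1,0,0,0.003,0,-45,0]]]'
python3 -m handwheel '[[[1,-0.02,0,-0.02,0,0,0],[1,-0.04,0,-0.04,0,0,0],[1,-0.06,0,-0.06,0,0,0],[1,-0.07,0,-0.07,0,0,0],[1,-0.07,0,-0.07,0,0,0]]]'
cat >> h.py <<'E'
def sil(x0,y0,z0,z1,w=45,dy=(-60,-12)):
    p,X,ray,o=look("side"); z=X[...,2]
    for zz in range(z0,z1,6):
        q=(abs(z-zz)<3)&(abs(X[...,0]-x0)<w)&(X[...,1]>y0+dy[0])&(X[...,1]<y0+dy[1]); print(zz,q.sum(),np.nanpercentile(X[q][:,0],[3,97]).round().tolist() if q.any() else 0)
E
python3 -c "
from h import *
sil(490,0,50,170); print(np.round(robot.get_obs()['joints']))"
```

```text
t: 52.35
eef_pos: [487.9, 0.0, 29.2]
ee_rot: [-179.9, 0.1, -0.0]
contact_force: [0.5, -0.3, 0.7]
finger_gap: 77.0
finger_force: 0.0
t: 53.6
eef_pos: [487.7, 0.0, 26.9]
ee_rot: [-179.9, 45.1, 0.0]
contact_force: [1.7, 0.5, 3.5]
finger_gap: 53.5
finger_force: 45.0
t: 54.02
eef_pos: [489.4, -0.8, 127.5]
ee_rot: [-179.9, 44.8, 0.0]
contact_force: [0.3, 0.1, -0.9]
finger_gap: 53.6
finger_force: 45.0
50 0 0
56 0 0
62 0 0
68 0 0
74 0 0
80 0 0
86 0 0
92 0 0
98 7 [471.0, 508.0]
104 68 [466.0, 511.0]
110 55 [465.0, 511.0]
116 49 [464.0, 513.0]
122 57 [465.0, 515.0]
128 66 [466.0, 512.0]
134 68 [465.0, 509.0]
140 84 [464.0, 515.0]
146 92 [467.0, 520.0]
152 84 [468.0, 527.0]
158 46 [505.0, 533.0]
164 44 [512.0, 534.0]
[-17.  60.  31.  78. -19.  93. -72.]
```

```bash
python3 -m handwheel '[[[1,0,0,0,0,0,-90],[1,0,0,0,0,0,-90],[1,0,0,0,0,0,-90],[1,0,0,0,0,0,-90],[1,0,0,0,0,0,-90],[1,0,0,0,0,0,-90],[1,0,0,0,0,0,-90],[1,0,0,0,0,0,-90],[1,0,0,0,0,0,-90],[1,0,0,0,0,0,-90],[1,0,0,0,0,0,-90],[1,0,0,0,0,0,-90],[1,0,0,0,0,0,-90],[1,0,0,0,0,0,-90]]]'
python3 -m handwheel '[[[1,0,0,0,0,0,-90],[1,0,0,0,0,0,-90],[1,0,0,0,0,0,-90],[1,0,0,0,0,0,-90],[1,0,0,0,0,0,-90],[1,0,0,0,0,0,-90],[1,0,0,0,0,0,-90],[1,0,0,0,0,0,-90],[1,0,0,0,0,0,-90],[1,0,0,0,0,0,-90],[1,0,0,0,0,0,-90],[1,0,0,0,0,0,-90],[1,0,0,0,0,0,-90],[1,0,0,0,0,0,-90]]]'
python3 -c "
from h import *
sil(485,0,80,164); print(np.round(robot.get_obs()['joints']))"
```

```text
t: 55.23
eef_pos: [486.9, -0.2, 123.1]
ee_rot: [-134.7, -0.2, 90.0]
contact_force: [0.2, 0.4, -1.5]
finger_gap: 53.7
finger_force: 45.0
t: 56.4
eef_pos: [487.1, -0.3, 123.6]
ee_rot: [179.8, -45.2, -180.0]
contact_force: [-0.0, 0.1, -1.2]
finger_gap: 53.9
finger_force: 45.0
80 0 0
86 0 0
92 0 0
98 17 [463.0, 506.0]
104 17 [464.0, 509.0]
110 37 [463.0, 510.0]
116 51 [462.0, 510.0]
122 69 [463.0, 510.0]
128 79 [462.0, 506.0]
134 97 [462.0, 509.0]
140 122 [461.0, 515.0]
146 114 [463.0, 522.0]
152 50 [501.0, 528.0]
158 41 [507.0, 530.0]
[ 11.  59. -26.  77.  13.  93.  72.]
```

```bash
python3 -m handwheel '[[[1,-0.02,0,0.02,0,0,0],[1,-0.04,0,0.04,0,0,0],[1,-0.055,0,0.055,0,0,0],[1,-0.062,0,0.062,0,0,0],[1,-0.067,0,0.067,0,0,0],[1,-0.067,0,0.067,0,0,0],[1,-0.067,0,0.067,0,0,0],[0.1,-0.067,0,0.067,0,0,0],[0.1,-0.067,0,0.067,0,0,0],[0.1,-0.067,0,0.067,0,0,0],[0.1,-0.067,0,0.067,0,0,0]]]'
python3 -m handwheel '[[[0.1,0,0,0,0,-45,0],[0.1,0,0,0,0,-45,0],[0.1,0,0,0,0,-45,0],[0.1,0,0,0,0,-45,0],[0.1,0,0,0,0,-45,0],[0.1,0,0,0,0,-45,0],[0.1,0,0,0,0,-45,0],[0.1,0,0,0,0,-45,0],[0.1,0,0,0,0,-45,0],[1,0,0,0,0,-45,0],[1,0,0,0,0,-45,0],[1,0,0,0,0,-45,0],[1,0,0,0,0,-45,0],[1,0,0,0,0,-45,0],[1,0,0,0,0,-45,0]]]'
python3 -m handwheel '[[[1,0,0,-0.03,0,0,0],[1,0,0,-0.06,0,0,0],[1,0,0,-0.06,0,0,0],[1,0,0,-0.06,0,0,0]]]'
python3 -m handwheel '[[[1,0,0,0,0,0,90],[1,0,0,0,0,0,90],[1,0,0,0,0,0,90],[1,0,0,0,0,0,90],[1,0,0,0,0,0,90],[1,0,0,0,0,0,90],[1,0,0,0,0,0,90],[1,0,0,0,0,0,90],[1,0,0,0,0,0,90],[1,0,0,0,0,0,90],[1,0,0,0,0,0,90],[1,0,0,0,0,0,90],[1,0,0,0,0,0,90],[1,0,0,0,0,0,90]]]'
python3 -m handwheel '[[[1,0,0,0,0,0,90],[1,0,0,0,0,0,90],[1,0,0,0,0,0,90],[1,0,0,0,0,0,90],[1,0,0,0,0,0,90],[1,0,0,0,0,0,90],[1,0,0,0,0,0,90],[1,0,0,0,0,0,90],[1,0,0,0,0,0,90],[1,0,0,0,0,0,90],[1,0,0,0,0,0,90],[1,0,0,0,0,0,90],[1,0,0,0,0,0,90],[1,0,0,0,0,0,90]]]'
python3 -c "
from h import *
sil(485,0,50,122); print(np.round(robot.get_obs()['joints']))"
```

```text
t: 57.37
eef_pos: [487.9, -0.3, 31.0]
ee_rot: [179.9, -45.1, -180.0]
contact_force: [-0.4, 0.9, 0.8]
finger_gap: 77.0
finger_force: 0.0
t: 58.62
eef_pos: [487.7, -0.3, 30.0]
ee_rot: [179.9, -0.1, 179.9]
contact_force: [-0.1, 0.6, -0.9]
finger_gap: 53.4
finger_force: 45.0
t: 58.95
eef_pos: [488.7, -0.5, 91.3]
ee_rot: [179.9, 0.1, 179.9]
contact_force: [0.2, 0.3, -1.8]
finger_gap: 53.2
finger_force: 45.0
t: 60.12
eef_pos: [486.7, -0.5, 89.1]
ee_rot: [-179.8, 0.0, 89.9]
contact_force: [0.3, -0.0, -1.2]
finger_gap: 53.6
finger_force: 45.0
t: 61.28
eef_pos: [486.9, -0.5, 89.4]
ee_rot: [180.0, 0.2, -0.0]
contact_force: [-0.1, 0.7, -1.9]
finger_gap: 53.4
finger_force: 45.0
50 0 0
56 0 0
62 10 [477.0, 511.0]
68 12 [465.0, 512.0]
74 38 [464.0, 513.0]
80 53 [465.0, 513.0]
86 69 [464.0, 512.0]
92 71 [465.0, 513.0]
98 82 [464.0, 513.0]
104 95 [463.0, 512.0]
110 70 [467.0, 511.0]
116 34 [479.0, 504.0]
[-20.  38.  25. 120. -32.  29. -61.]
```

```bash
python3 -m handwheel '[[[1,0,0,0.03,0,0,0],[1,0,0,0.05,0,0,0],[1,0,0,0.06,0,0,0],[1,0,0,0.06,0,0,0],[1,0,0,0.06,0,0,0],[0.1,0,0,0.06,0,0,0],[0.1,0,0,0.06,0,0,0],[0.1,0,0,0.06,0,0,0],[0.1,0,0,0.06,0,0,0]]]'
python3 -m handwheel '[[[0.1,0.005,0,0,0,-45,0],[0.1,0.01,0,0,0,-45,0],[0.1,0.01,0,0.001,0,-45,0],[0.1,0.01,0,0.001,0,-45,0],[0.1,0.01,0,0.001,0,-45,0],[0.1,0.01,0,0.001,0,-45,0],[0.1,0.01,0,0.001,0,-45,0],[0.1,0.01,0,0.001,0,-45,0],[0.1,0.01,0,0.001,0,-45,0],[1,0.01,0,0.001,0,-45,0],[1,0.01,0,0.001,0,-45,0],[1,0.01,0,0.001,0,-45,0],[1,0.01,0,0.001,0,-45,0],[1,0.01,0,0.001,0,-45,0],[1,0.01,0,0.001,0,-45,0]]]'
python3 -m handwheel '[[[1,-0.02,0,-0.02,0,0,0],[1,-0.04,0,-0.04,0,0,0],[1,-0.06,0,-0.06,0,0,0],[1,-0.07,0,-0.07,0,0,0],[1,-0.07,0,-0.07,0,0,0]]]'
python3 -m handwheel '[[[1,0,0,0,0,0,-90],[1,0,0,0,0,0,-90],[1,0,0,0,0,0,-90],[1,0,0,0,0,0,-90],[1,0,0,0,0,0,-90],[1,0,0,0,0,0,-90],[1,0,0,0,0,0,-90],[1,0,0,0,0,0,-90],[1,0,0,0,0,0,-90],[1,0,0,0,0,0,-90],[1,0,0,0,0,0,-90],[1,0,0,0,0,0,-90],[1,0,0,0,0,0,-90],[1,0,0,0,0,0,-90]]]'
python3 -m handwheel '[[[1,0,0,0,0,0,-90],[1,0,0,0,0,0,-90],[1,0,0,0,0,0,-90],[1,0,0,0,0,0,-90],[1,0,0,0,0,0,-90],[1,0,0,0,0,0,-90],[1,0,0,0,0,0,-90],[1,0,0,0,0,0,-90],[1,0,0,0,0,0,-90],[1,0,0,0,0,0,-90],[1,0,0,0,0,0,-90],[1,0,0,0,0,0,-90],[1,0,0,0,0,0,-90],[1,0,0,0,0,0,-90]]]'
python3 -c "
from h import *
sil(490,0,74,164); plan([629,278,125],[180,-45,150])"
```

```text
t: 62.08
eef_pos: [487.8, -0.2, 30.6]
ee_rot: [-179.9, 0.1, -0.0]
contact_force: [-0.4, 0.3, 0.4]
finger_gap: 76.8
finger_force: 0.0
t: 63.33
eef_pos: [497.8, -0.1, 30.2]
ee_rot: [-179.9, 45.1, 0.0]
contact_force: [1.6, 0.3, 3.4]
finger_gap: 53.8
finger_force: 45.0
t: 63.75
eef_pos: [499.5, -0.8, 130.8]
ee_rot: [-179.9, 44.8, 0.0]
contact_force: [0.3, 0.2, -1.4]
finger_gap: 53.7
finger_force: 45.0
t: 64.92
eef_pos: [497.1, -0.3, 126.6]
ee_rot: [-134.8, -0.2, 90.0]
contact_force: [-0.8, 0.2, -1.2]
finger_gap: 54.0
finger_force: 45.0
t: 66.08
eef_pos: [497.2, -0.4, 127.0]
ee_rot: [179.8, -45.2, -180.0]
contact_force: [-0.5, -0.4, -0.6]
finger_gap: 53.6
finger_force: 45.0
74 0 0
80 0 0
86 0 0
92 41 [471.0, 516.0]
98 67 [471.0, 517.0]
104 64 [472.0, 517.0]
110 58 [472.0, 519.0]
116 53 [472.0, 518.0]
122 48 [470.0, 518.0]
128 66 [471.0, 510.0]
134 77 [471.0, 517.0]
140 122 [473.0, 521.0]
146 50 [501.0, 529.0]
152 42 [508.0, 534.0]
158 37 [513.0, 533.0]
plan [-0.0936, 0.2788, -0.0913] [-21.1, -0.2, 21.0] dist 308 j [11.0, 60.0, -27.0, 75.0, 14.0, 95.0, 72.0]
```

```bash
python3 -c "
from h import *
plan([629,278,115],[180,-45,135])"
```

```text
plan [-0.1007, 0.2788, -0.0843] [-31.7, -0.2, 31.6] dist 308 j [11.0, 60.0, -27.0, 75.0, 14.0, 95.0, 72.0]
```

```bash
python3 -m handwheel '[[[1,-0.101,0.279,-0.084,-32,0,32],[1,-0.101,0.279,-0.084,-32,0,32],[1,-0.101,0.279,-0.084,-32,0,32],[1,-0.101,0.279,-0.084,-32,0,32],[1,-0.101,0.279,-0.084,-32,0,32],[1,-0.101,0.279,-0.084,-32,0,32],[1,-0.101,0.279,-0.084,-32,0,32],[1,-0.101,0.279,-0.084,-32,0,32],[1,-0.101,0.279,-0.084,-32,0,32],[1,-0.101,0.279,-0.084,-32,0,32],[1,-0.101,0.279,-0.084,-32,0,32],[1,-0.101,0.279,-0.084,-32,0,32],[1,-0.101,0.279,-0.084,-32,0,32]]]'
python3 -c "
from h import *
plan([628,280,45],[180,-45,135])"
```

```text
t: 67.22
eef_pos: [629.1, 276.8, 116.0]
ee_rot: [-179.8, -45.1, 134.5]
contact_force: [0.5, -0.9, -0.2]
finger_gap: 54.0
finger_force: 45.0
plan [-0.0481, 0.0016, 0.0523] [0.2, -0.1, -0.4] dist 71 j [2.0, 65.0, -26.0, 61.0, -15.0, 81.0, 35.0]
```

```bash
python3 -m handwheel '[[[1,-0.02,0,0.02,0,0,0],[1,-0.035,0,0.035,0,0,0],[1,-0.045,0,0.045,0,0,0],[1,-0.05,0,0.05,0,0,0],[1,-0.05,0,0.05,0,0,0],[1,-0.05,0,0.05,0,0,0]]]'
python3 -c "
from h import *
p,X,ray,o=look('side'); cv2.imwrite('pics/s10.png',cv2.resize(p[100:200,140:310,::-1],(800,470)))"
```

```text
t: 67.72
eef_pos: [628.9, 278.6, 46.1]
ee_rot: [-180.0, -45.2, 134.7]
contact_force: [0.6, 0.7, -0.3]
finger_gap: 53.3
finger_force: 45.0
```

View pics/s10.png

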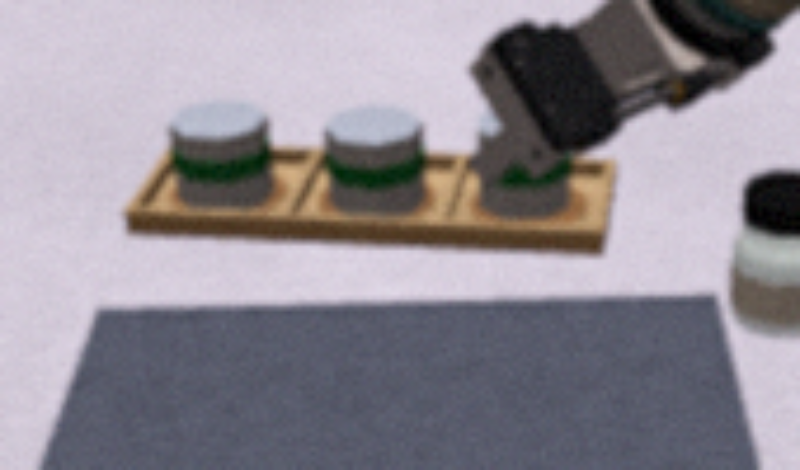

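```bash
python3 -m handwheel '[[[1,-0.001,0,0.001,0,0,0],[1,-0.002,0,0.002,0,0,0],[1,-0.002,0,0.002,0,0,0],[0.3,-0.002,0,0.002,0,0,0],[0.2,-0.002,0,0.002,0,0,0],[0.2,-0.002,0,0.002,0,0,0],[0.2,-0.002,0,0.002,0,0,0],[0.1,0.01,0,-0.01,0,0,0],[0,0.03,0,-0.03,0,0,0],[0,0.06,0,-0.06,0,0,0],[0,0.09,0,-0.09,0,0,0],[0,0.09,0,-0.09,0,0,0]]]'
python3 -m handwheel '[[[0,0,-0.1,0,0,0,0],[0,0,-0.2,0,0,0,0],[0,0,-0.25,0,0,0,0],[0,0,-0.25,0,0,0,0],[0,0,-0.25,0,0,0,0],[0,0,-0.25,0,0,0,0],[0,0,-0.25,0,0,0,0]]]'
python3 -c "
from h import *
out,p,X,ray,o=cups(38,62)
for c in out: print(c)
cv2.imwrite('pics/t2.png',cv2.resize(p[:,:,::-1],(800,600)))
z=X[...,2]
for x,y in((448,302),(539,289),(629,279),(429,-296),(521,-281)):
    q=(np.hypot(X[...,0]-x,X[...,1]-y)<20)&(z>2); print(x,y,q.sum(),np.nanpercentile(z[q],[5,50,95]).round(1))
"
```

```text
t: 68.77
eef_pos: [632.4, 280.9, 184.0]
ee_rot: [178.9, -44.9, 135.4]
contact_force: [1.4, 0.9, 1.8]
finger_gap: 94.1
finger_force: 0.0
t: 69.35
eef_pos: [446.4, 95.5, 173.4]
ee_rot: [-179.3, -45.1, 133.9]
contact_force: [-0.1, -1.3, -0.6]
finger_gap: 93.7
finger_force: 0.0
{'c': [752.8, 146.5], 'rad': 27.3, 'flat': 29, 'g': 0, 'r': 0, 'z': 47.6}
{'c': [627.3, 276.8], 'rad': 32.1, 'flat': 1, 'g': 0, 'r': 0, 'z': 55.1}
{'c': [539.8, 289.1], 'rad': 31.9, 'flat': 28, 'g': 0, 'r': 0, 'z': 55.1}
{'c': [519.1, -279.1], 'rad': 31.7, 'flat': 0, 'g': 0, 'r': 66, 'z': 53.1}
{'c': [448.0, 301.8], 'rad': 32.3, 'flat': 34, 'g': 0, 'r': 0, 'z': 55.1}
{'c': [429.3, -295.8], 'rad': 32.5, 'flat': 8, 'g': 0, 'r': 61, 'z': 52.1}
448 302 376 [53.6 55.3 57.2]
539 289 358 [53.3 55.3 57.2]
629 279 340 [53.6 55.3 57.3]
429 -296 160 [10.2 12.2 13.9]
521 -281 161 [10.6 12.2 14.1]
```

View pics/t2.png

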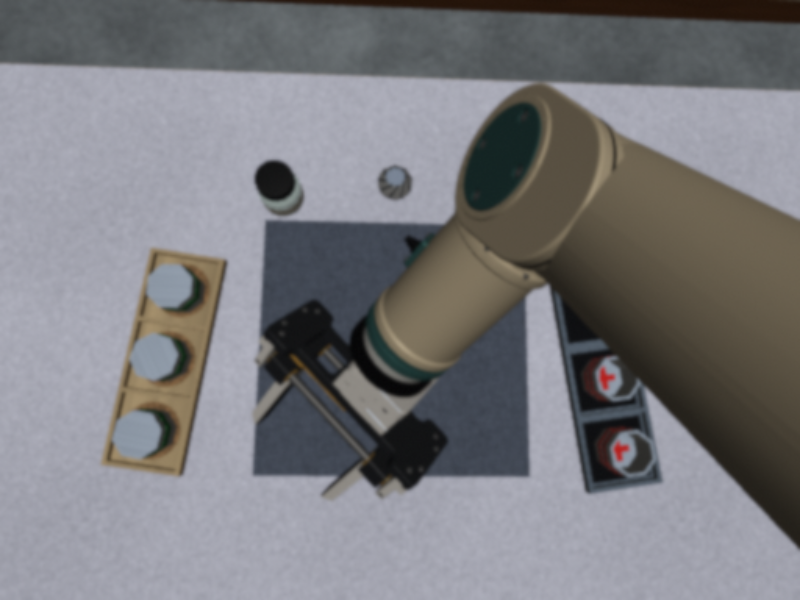

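```bash
python3 -c "
from cell import robot
print(robot.job_done())"
```

```text
the job is handed in; nothing more can be done
None
```

The job is handed in at about 69 s: all three passed cups stand mouth down in the pass tray and both rejected cups stand mouth up in the reject tray, as the last camera check showed, and I never touched the caliper, burr or jar; the judge's result was not shown.

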